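Lock away the glass medicine jars at the pharmacy counter

ROBOT

A 6-joint arm with a two-finger parallel gripper is mounted at the origin on the work surface. World frame = base frame: x ahead of the robot, y to its left, z up, the work surface at z = 0. Lengths are in mm, angles in degrees, forces in N, time in s.
With the tool pointing down it reaches from about 300 to 850 mm from the base axis. Payload 4.2 kg.
Tool frame: the origin (TCP) lies midway between the tips of the shut fingers; the grasp point (between the pads) lies 19 mm behind it; z points along the fingers, y is the line along which they close (so a half turn about z gives the same grasp; the last joint's range is limited). The gripper opens to 91 mm and grips with 3 to 60 N. Pads are 32 mm wide; open, the fingers measure 118 mm over their backs; the gripper's body (76 mm by 178 mm) begins 60 mm behind the grasp point.
Start: joints at [71.161, 18.312, 89.639, -0, 72.044, -1.146], TCP at [174.754, 547.818, 213.976] pointing down, gripper open.
Joint ranges: [-177.97, 177.97], [-48.28, 115.42], [12.27, 149.76], [-77.06, 257.06], [2.81, 150.46], [-146.56, 146.56]. Speed limits (degrees/s): [147.25, 147.25, 180, 180, 180, 180].

INTERFACE

Orientations are given as [roll, pitch, yaw] about the fixed x, y, z axes, in that order (R = Rz(yaw) Ry(pitch) Rx(roll)).
In Python, from workcell import env gives the robot as it stands.
- The arm moves only by the tool send_rows, never from a script. Its argument "steps" is a list that holds one entry, the list of rows, each a list of 5 numbers: the shift along the tool's x, y, z scaled (see below), then the turn about the tool's z scaled (see below), then the opening, from 0 (shut) to 1 (fully open). In form: [[[dx, dy, dz, yaw, fingers], ...]]. A call has 1 to 5 rows; each row shifts and turns the commanded pose from where the row before left it, along the tool's axes as they then stand; what a row does not reach is not made up. The controller multiplies each number of a shift by 0.04 m and each number of a turn by 0.12 rad. A row lasts 1/12 s, in which the tool goes at most 41.7 mm and 7.16 degrees, less where a joint would pass 70% of its speed; a pose out of reach is approached as far as the arm can. A call with a number of a shift or a turn outside -1 to 1 is refused whole. A call with a gripper value outside its range is refused whole. The fingers move at their own pace and stop on an object; "squeeze" is the grip in N (left out, the last holds). Time passes only in rows, so rows that do not move let the fingers close. It gives the time, the measured TCP pose, the force, the opening and the grip force at its end, in the units of the state.
- env.state(): the state, without advancing time (a new reading comes with each control period).
- env.grab_frame(name): name is "scene" or "top" or "wrist"; returns a dict with "pixels" (384x512x3 uint8, red, green, blue), "depth" (384x512 float32, mm along the optical axis (not along the pixel's ray), 0 where there is no reading), "intrinsics" (3x3 intrinsics, pixels), "cam_to_world" (4x4, takes a point from camera to world coordinates). Camera axes: x right, y down, z forward; pixel columns grow to the right and rows downward; lengths in mm; the calibration is good to about 2 mm. A picture is of the moment at which its call begins.
- env.job_done(): hands the job in; it is judged then, once.
The state is a dict: "time_s": time; "qpos": joint angles; "qvel": joint speeds; "effort": joint torques, N m; "ee_pos": TCP position; "ee_rot": TCP orientation; "force": force on the tool from outside, world axes, zero at the start; "torque": the same for the moment, N m; "gripper_width": finger opening in mm; "gripper_force": force on a finger pad.
Only numpy, scipy, OpenCV 4.12 (cv2) and the standard library are available. Lean on these libraries where they do the work, as an engineer would, in place of code of your own. Each camera call takes 0.05 s, during which the arm holds its last target. There are 200 camera calls.

TASK

Pull the lock drawer open and stand every amber glass jar that is on the counter upright in it, one to a compartment, then push the drawer fully shut. Then take the key from its stand, push it fully into the lock on top of the cabinet, turn it clockwise (seen from above) a full quarter turn to its stop, pull it out and put it fully home in its stand again. The jars are thin glass, so grip them gently (10 N is plenty, 20 N cracks them); leave the carton, the sanitizer bottle and the counting tray where they are.

Things in the scene. Friction and masses are not known exactly. Their poses are not given: they have to be found in the camera images.
- cabinet: Fixed grey steel lock cabinet, 200 x 200 x 107 mm high, its front (-x side) open for the drawer. Origin: at counter level below the middle of its top's front edge; x runs back into it, y to its left, z up. It may be turned a little. A lock barrel (54 mm across, 41 mm high) stands on its top, 50 mm behind the front edge, 50 mm right (-y) of the middle.
- drawer (a joint): How far the drawer is out towards the cabinet's -x, m: 0 fully shut, 0.18 fully open. It starts unlocked and shut or a few cm open, slides with about 2 N and stays where left. Front panel 12 mm thick, 100 mm high above the counter; tray floor at 12 mm, side and back walls up to 46 mm, dividers to 42 mm. Fully open, the rear compartments' centres are 53 mm in front of the cabinet's edge.
- drawer_tab (a point): Top middle of the drawer's upright aluminium pull tab: 60 mm wide (y), 12 mm thick (x), standing on the front panel from 100 to 151 mm above the counter. When the drawer is shut, the tab's back is 2 mm in front of the cabinet (107 mm high). Same axes as the cabinet.
- pocket0 (a point): Centre of the floor of the drawer's front left compartment (front = nearer the front panel, left = +y of the cabinet); moves with the drawer. Same axes as the cabinet. Each is about 80 x 82 mm inside and holds one jar.
- pocket1 (a point): Centre of the floor of the drawer's front right compartment (front = nearer the front panel, left = +y of the cabinet); moves with the drawer. Same axes as the cabinet. Each is about 80 x 82 mm inside and holds one jar.
- pocket2 (a point): Centre of the floor of the drawer's rear left compartment (front = nearer the front panel, left = +y of the cabinet); moves with the drawer. Same axes as the cabinet. Each is about 80 x 82 mm inside and holds one jar.
- pocket3 (a point): Centre of the floor of the drawer's rear right compartment (front = nearer the front panel, left = +y of the cabinet); moves with the drawer. Same axes as the cabinet. Each is about 80 x 82 mm inside and holds one jar.
- lock (a joint): Turn of the brass lock plug, rad: 0 unlocked, 1.57 locked (stop), growing clockwise seen from above. It starts between 0 and 0.25, turns with about 0.04 N m and stays where left. A flat dark tongue at its foot turns with it, and when locked lies across the drawer's front panel.
- lock_slot (a point): Middle of the keyhole's mouth, on top of the lock plug (145 mm above the counter, 3 mm below the rim of the steel ring around it, ring hole 34 mm across). The slot is 24.5 mm long along this point's x axis and 10.5 mm wide along its y, 32 mm deep; the point turns with the plug.
- key: Big steel key, 80 mm tall, standing blade down in the stand. Origin: middle of the blade's bottom end, z up. Blade 22 (x) by 8 mm (y), 28 mm long, lowest 5 mm narrowed to 17 x 4; then a collar 28 x 14 mm, 6 mm high, that rests on the slot's face when fully home; then a flat grip 40 mm (x) by 14 mm (y), z = 34 to 80 mm. A half turn about z makes no difference. 70 g.
- key_stand: Fixed grey plastic key stand, 80 x 60 x 40 mm high. Origin: centre of its underside.
- stand_slot (a point): Middle of the mouth of the stand's keyhole, 40 mm above the counter: 24.5 mm along this point's x, 10.5 mm along its y, 32 mm deep.
- jar1: Squat amber glass ointment jar with a thick base, white cap and paper band, 56 mm across, 55 mm high, about 150 g (varies). Origin: centre of its underside, z up. Thin glass: the fingers must never press on it with more than 20 N a finger. Two to four jars are present, standing on the counter left of the cabinet; an absent one has no pose.
- jar2: Squat amber glass ointment jar with a thick base, white cap and paper band, 56 mm across, 55 mm high, about 150 g (varies). Origin: centre of its underside, z up. Thin glass: the fingers must never press on it with more than 20 N a finger. Two to four jars are present, standing on the counter left of the cabinet; an absent one has no pose.
- jar3: Squat amber glass ointment jar with a thick base, white cap and paper band, 56 mm across, 55 mm high, about 150 g (varies). Origin: centre of its underside, z up. Thin glass: the fingers must never press on it with more than 20 N a finger. Two to four jars are present, standing on the counter left of the cabinet; an absent one has no pose.
- jar4: Squat amber glass ointment jar with a thick base, white cap and paper band, 56 mm across, 55 mm high, about 150 g (varies). Origin: centre of its underside, z up. Thin glass: the fingers must never press on it with more than 20 N a finger. Two to four jars are present, standing on the counter left of the cabinet; an absent one has no pose.
- carton: White carton with an orange band, 70 x 100 x 60 mm high, a bystander. Origin: centre of its underside. It and the key stand may have changed places.
- sanitizer: Clear bottle, 60 mm across, 100 mm high, a bystander. Origin: centre of its underside.
- count_tray: Blue tablet counting tray, 100 x 130 x 20 mm, a bystander. Origin: centre of its underside.
Mind the look-alikes: they are no part of the job. What is shaped like the jar3 but pink or red is not meant.

How it is judged (in metres and radians):
On the way, in this order (a step that is already met when the one before it is completed fails the run):
1. every jar stands in a compartment of the open drawer (((horizontal distance between jar1 and pocket0 below 0.03 m and z of jar1 in the frame of pocket0 below 0.008 m) or (horizontal distance between jar1 and pocket1 below 0.03 m and z of jar1 in the frame of pocket1 below 0.008 m) or (horizontal distance between jar1 and pocket2 below 0.03 m and z of jar1 in the frame of pocket2 below 0.008 m) or (horizontal distance between jar1 and pocket3 below 0.03 m and z of jar1 in the frame of pocket3 below 0.008 m)) and angle between each of jar1, jar2, jar3, jar4's own z axis and vertical below 0.12 rad and ((horizontal distance between jar2 and pocket0 below 0.03 m and z of jar2 in the frame of pocket0 below 0.008 m) or (horizontal distance between jar2 and pocket1 below 0.03 m and z of jar2 in the frame of pocket1 below 0.008 m) or (horizontal distance between jar2 and pocket2 below 0.03 m and z of jar2 in the frame of pocket2 below 0.008 m) or (horizontal distance between jar2 and pocket3 below 0.03 m and z of jar2 in the frame of pocket3 below 0.008 m)) and ((horizontal distance between jar3 and pocket0 below 0.03 m and z of jar3 in the frame of pocket0 below 0.008 m) or (horizontal distance between jar3 and pocket1 below 0.03 m and z of jar3 in the frame of pocket1 below 0.008 m) or (horizontal distance between jar3 and pocket2 below 0.03 m and z of jar3 in the frame of pocket2 below 0.008 m) or (horizontal distance between jar3 and pocket3 below 0.03 m and z of jar3 in the frame of pocket3 below 0.008 m)) and ((horizontal distance between jar4 and pocket0 below 0.03 m and z of jar4 in the frame of pocket0 below 0.008 m) or (horizontal distance between jar4 and pocket1 below 0.03 m and z of jar4 in the frame of pocket1 below 0.008 m) or (horizontal distance between jar4 and pocket2 below 0.03 m and z of jar4 in the frame of pocket2 below 0.008 m) or (horizontal distance between jar4 and pocket3 below 0.03 m and z of jar4 in the frame of pocket3 below 0.008 m)) and value of joint drawer above 0.1 m), for 0.2 s.
2. the drawer is pushed shut with the jars in it (value of joint drawer below 0.008 m and ((horizontal distance between jar1 and pocket0 below 0.03 m and z of jar1 in the frame of pocket0 below 0.008 m) or (horizontal distance between jar1 and pocket1 below 0.03 m and z of jar1 in the frame of pocket1 below 0.008 m) or (horizontal distance between jar1 and pocket2 below 0.03 m and z of jar1 in the frame of pocket2 below 0.008 m) or (horizontal distance between jar1 and pocket3 below 0.03 m and z of jar1 in the frame of pocket3 below 0.008 m)) and angle between each of jar1, jar2, jar3, jar4's own z axis and vertical below 0.12 rad and ((horizontal distance between jar2 and pocket0 below 0.03 m and z of jar2 in the frame of pocket0 below 0.008 m) or (horizontal distance between jar2 and pocket1 below 0.03 m and z of jar2 in the frame of pocket1 below 0.008 m) or (horizontal distance between jar2 and pocket2 below 0.03 m and z of jar2 in the frame of pocket2 below 0.008 m) or (horizontal distance between jar2 and pocket3 below 0.03 m and z of jar2 in the frame of pocket3 below 0.008 m)) and ((horizontal distance between jar3 and pocket0 below 0.03 m and z of jar3 in the frame of pocket0 below 0.008 m) or (horizontal distance between jar3 and pocket1 below 0.03 m and z of jar3 in the frame of pocket1 below 0.008 m) or (horizontal distance between jar3 and pocket2 below 0.03 m and z of jar3 in the frame of pocket2 below 0.008 m) or (horizontal distance between jar3 and pocket3 below 0.03 m and z of jar3 in the frame of pocket3 below 0.008 m)) and ((horizontal distance between jar4 and pocket0 below 0.03 m and z of jar4 in the frame of pocket0 below 0.008 m) or (horizontal distance between jar4 and pocket1 below 0.03 m and z of jar4 in the frame of pocket1 below 0.008 m) or (horizontal distance between jar4 and pocket2 below 0.03 m and z of jar4 in the frame of pocket2 below 0.008 m) or (horizontal distance between jar4 and pocket3 below 0.03 m and z of jar4 in the frame of pocket3 below 0.008 m))), for 0.2 s.
3. the key is fully in the lock and has turned it a quarter turn to the locked stop (z of key in the frame of lock_slot below -0.022 m and horizontal distance between key and lock_slot below 0.005 m and value of joint lock above 1.4 rad and value of joint drawer below 0.008 m), for 0.2 s.
At the end, for the whole second after the job is handed in: Every jar stands upright (0.12 rad) in a compartment (30 mm from its centre, base within 8 mm of the floor), the drawer is shut within 8 mm, the lock is past 1.4 rad, and the key rests upright (0.1 rad) in the stand, 22 mm deep or more, within 5 mm of the slot's middle (all of step 2 and value of joint lock above 1.4 rad and z of key in the frame of stand_slot below -0.022 m and horizontal distance between key and stand_slot below 0.005 m and angle between key's own z axis and vertical below 0.1 rad and linear speed of key below 0.02 m/s); the robot touches nothing.
It fails at once if a glass jar squeezed or pressed with more than 20 N a finger (40 N by both fingers together) (contact force between the fingers and jar1 above 40 N or contact force between the fingers and jar2 above 40 N or contact force between the fingers and jar3 above 40 N or contact force between the fingers and jar4 above 40 N).
It fails at once if a bystander moved more than 30 mm (distance of any of carton, sanitizer, count_tray from where it was at the start of the episode above 0.03 m).
It fails at once if the lock turned well on while the drawer is not shut (value of joint lock above 0.7 rad and value of joint drawer above 0.03 m).
Of jar1, jar2, jar3, jar4 only 2 to 4 are there at a start; the rules pass over those that are not, and their reading is None.
At some moment in a run one of jar1, jar2, jar3, jar4 may be knocked a few centimetres aside while the robot is not near it.
It also fails if it takes over 210 s, if anything falls off the work surface, if the arm or the gripper's body presses on something with over 40 N, if the wrist force passes 120 N, or if a joint passes its speed limit or range.

## Working session

There is one attempt and no reset: what is moved stays moved. The work goes in short steps, Python scripts to look and compute and a tool call to move; the robot and the scene stay as the last step left them, time stands still between calls to the robot, and variables do not carry over. Pictures are saved under pics/ and viewed, at most 14 in all, crops included, and the job is handed in when it is done.

Besides the shell and the picture viewer there is one more tool, called as name(argument=value, ...), one argument or row to a line, values as JSON. send_rows: Moves the arm, as the interface text tells. Shifts and turns lie within -1 to 1; 1 stands for 0.04 m of shift or 0.12 rad of turn. Its arguments: {"type":"object","properties":{"steps":{"type":"array"},"squeeze":{"type":"number"}},"required":["steps"]}

```bash
ls; mkdir -p pics
cat > h.py <<'E'
import numpy as np, cv2, json
from workcell import env
def shot(n):
    f=env.grab_frame(n); f['bgr']=cv2.cvtColor(f['pixels'],cv2.COLOR_RGB2BGR); return f
def P(f):
    "world point per pixel from depth"
    K=np.array(f['intrinsics']);T=np.array(f['cam_to_world']);d=f['depth'];h,w=d.shape
    u,v=np.meshgrid(np.arange(w),np.arange(h))
    c=np.stack([(u-K[0,2])/K[0,0]*d,(v-K[1,2])/K[1,1]*d,d],-1)
    return c@T[:3,:3].T+T[:3,3]
def ray(f,u,v,z):
    "pixel -> world on plane z"
    K=np.array(f['intrinsics']);T=np.array(f['cam_to_world'])
    r=T[:3,:3]@np.array([(u-K[0,2])/K[0,0],(v-K[1,2])/K[1,1],1]);o=T[:3,3]
    return o+r*(z-o[2])/r[2]
E
python3 - <<'E'
from h import *
s=env.state();print({k:np.round(v,2).tolist() for k,v in s.items()})
for n in('top','scene'):
    f=shot(n);cv2.imwrite(f'pics/{n}0.png',cv2.resize(f['bgr'],(800,600),interpolation=cv2.INTER_CUBIC))
    print(n,np.round(f['intrinsics'],1).tolist(),np.round(f['cam_to_world'],3).tolist())
    np.savez(f'{n}0.npz',**{k:v for k,v in f.items()})
E
```

```text
pics
{'time_s': 0.0, 'qpos': [71.16, 18.35, 89.71, -0.0, 72.04, -1.15], 'qvel': [0.0, -0.02, -0.01, -0.03, 0.13, -0.08], 'effort': [-0.0, -41.25, -23.2, 0.07, 0.05, -0.0], 'ee_pos': [174.6, 547.31, 213.11], 'ee_rot': [-179.9, 0.0, 162.31], 'force': [-0.5, 0.83, 0.45], 'torque': [-0.02, -0.04, -0.01], 'gripper_force': 0.0, 'gripper_width': 90.94}
top [[391.2, 0.0, 255.5], [0.0, 391.2, 193.8], [0.0, 0.0, 1.0]] [[0.021, -0.977, 0.211, 362.786], [-1.0, -0.02, 0.005, 27.006], [-0.0, -0.211, -0.978, 1038.684], [0.0, 0.0, 0.0, 1.0]]
scene [[494.4, 0.0, 259.4], [0.0, 494.4, 200.7], [0.0, 0.0, 1.0]] [[0.316, 0.589, -0.744, 1547.062], [0.949, -0.185, 0.256, -312.473], [0.013, -0.787, -0.617, 911.102], [0.0, 0.0, 0.0, 1.0]]
```

View pics/top0.png

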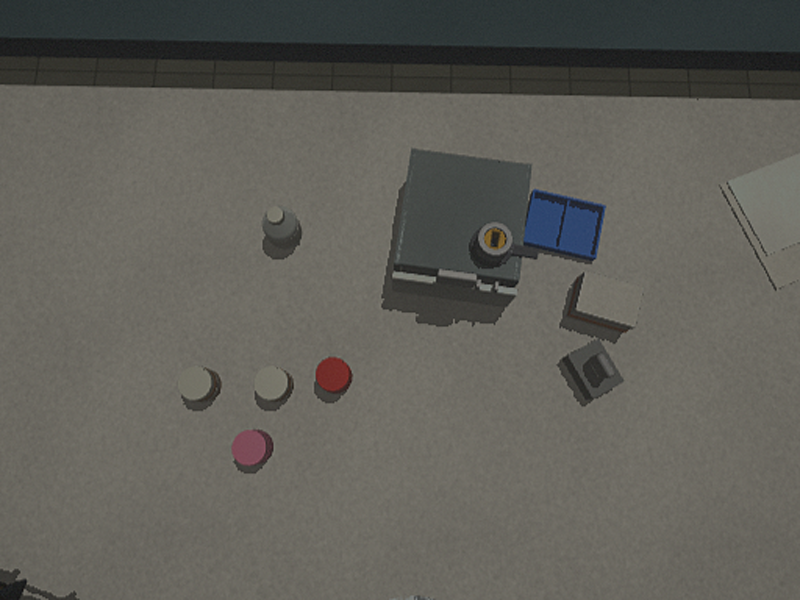

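View pics/scene0.png

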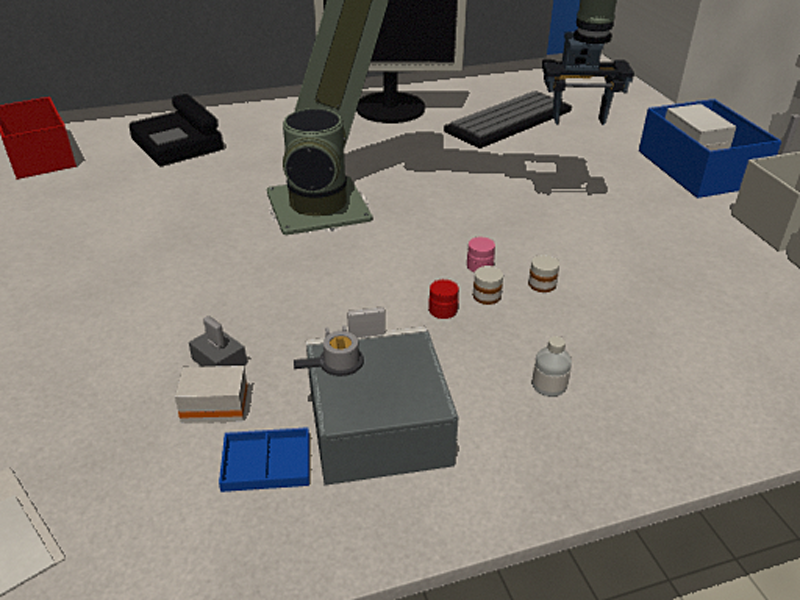

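Candidates in the top view: white-capped jars at (197,384) and (272,384), with amber glass in the scene view at (544,272) and (488,285). The look-alikes are red at (333,375) and pink at (251,448). The drawer is nearly shut, with its tab at (457,276). The lock is at (495,240), and the key in its stand at (597,365). I choose the two white-capped ones.

```bash
cat > m1.py <<'E'
from h import *
f=dict(np.load('top0.npz'));X=P(f);Z=X[...,2];g=dict(np.load('scene0.npz'));Y=P(g)
print('counter z',np.median(Z[250:330,200:300]))
def px(u,v,n,F=X): 
    u,v=int(u/1.5625),int(v/1.5625);return np.round(F[v,u],1)
for n,u,v in [('jarA',197,384),('jarB',272,384),('red',333,375),('pink',251,448),('lock',495,240),('cab',450,200),('tab',457,276),('keytop',597,365),('stand',580,372)]: print(n,px(u,v,n))
def comp(mask,n,F=X):
    k,l,s,c=cv2.connectedComponentsWithStats(mask.astype(np.uint8))
    for i in range(1,k):
        if s[i,4]>25:
            p=F[l==i];r=cv2.minAreaRect(p[:,:2].astype(np.float32));print(n,'px',c[i].round(),s[i,4],'mean',p.mean(0).round(1),'rect',np.round(r[0],1),np.round(r[1],1),round(r[2],1))
R=(X[...,0]>150)&(X[...,0]<800)&(abs(X[...,1])<450)
comp(R&(Z>52)&(Z<58),'z55');comp(R&(Z>98)&(Z<112),'cabtop');comp(R&(Z>140)&(Z<156),'tab/lock')
comp(R&(Z>36)&(Z<44),'standtop');comp(R&(Z>76)&(Z<95)&(X[...,1]<-150),'key')
RY=(Y[...,0]>150)&(Y[...,0]<800)&(abs(Y[...,1])<450);ZY=Y[...,2]
print('scene');comp(RY&(ZY>52)&(ZY<58),'z55',Y);comp(RY&(ZY>98)&(ZY<112),'cabtop',Y);comp(RY&(ZY>140)&(ZY<156),'tab/lock',Y);comp(RY&(ZY>36)&(ZY<44),'stand',Y);comp(RY&(ZY>60)&(ZY<95)&(Y[...,1]<-150),'key',Y)
a=f['bgr'];c=np.vstack([cv2.resize(a[225:305,105:235],(780,480),interpolation=2)]);cv2.imwrite('pics/c1.png',c)
E
python3 m1.py
```

```text
counter z -0.4771930278233185
jarA [437.  353.2  54.6]
jarB [439.6 233.6  52.5]
red [454.3 136.4  51.4]
pink [339.  260.9  54.8]
lock [ 668.4 -115.8  113.6]
cab [735.2 -46.9 107.2]
tab [599.  -53.3 149.1]
keytop [ 478.1 -282.2   74.7]
stand [ 468.8 -264.7   40.3]
z55 px [212. 239.] 344 mean [457.1 137.8  54.6] rect [457.3 137. ] [52.5 52.7] 46.5
z55 px [124. 244.] 338 mean [438.2 357.7  54.8] rect [438.2 357.4] [52.7 52.9] 4.8
z55 px [173. 245.] 338 mean [440.6 236.1  54.7] rect [440.8 237.2] [52.8 53.3] 4.8
z55 px [159. 286.] 371 mean [339.  263.7  54.7] rect [339.6 264. ] [54.1 52.2] 14.6
cabtop px [295. 138.] 4969 mean [710.7 -64.1 106.5] rect [711.  -74.9] [217.2 196.7] 84.2
cabtop px [176. 137.] 70 mean [708.9 237.6  99.5] rect [709.6 237.5] [24.8 23.6] 0.4
cabtop px [290. 181.] 237 mean [599.5 -52.5 101.1] rect [600.2 -53.9] [198.   12.5] 83.0
tab/lock px [316. 152.] 348 mean [ 659.2 -111.5  146.2] rect [ 659.  -111.5] [52.7 51.9] 28.9
tab/lock px [292. 176.] 144 mean [599.3 -53.6 149.1] rect [600.4 -54.3] [59.2 12.7] 82.3
standtop px [380. 236.] 547 mean [ 475.5 -287.2   39.4]
[... 1269 characters left out ...]
x [284. 192.] 37 mean [479.  130.1  40.1] rect [476.9 129.7] [50.4 21.7] 66.1
stand px [138. 222.] 342 mean [ 488.4 -291.    39.6] rect [ 479.1 -290.5] [85.9 63.1] 27.7
stand px [352. 241.] 56 mean [730.5 225.2  39.8] rect [728.  227.4] [57.4 24.1] 57.6
stand px [135. 258.] 101 mean [ 624.4 -316.7   39.8] rect [ 624.8 -320.7] [100.2  17.8] 81.7
key px [136. 210.] 135 mean [ 484.3 -290.8   80. ] rect [ 479.6 -291.4] [43.9 14.3] 27.0
key px [134. 243.] 174 mean [ 592.1 -312.1   61.3] rect [ 594.9 -313.8] [63.8 72.3] 86.9
key px [151. 242.] 74 mean [ 598.5 -272.3   61.1] rect [ 601.5 -273.9] [23.2 68.3] 78.8
key px [119. 248.] 31 mean [ 596.  -350.7   61.2] rect [ 596.2 -348.7] [20.8 24.6] 31.0
```

View pics/c1.png

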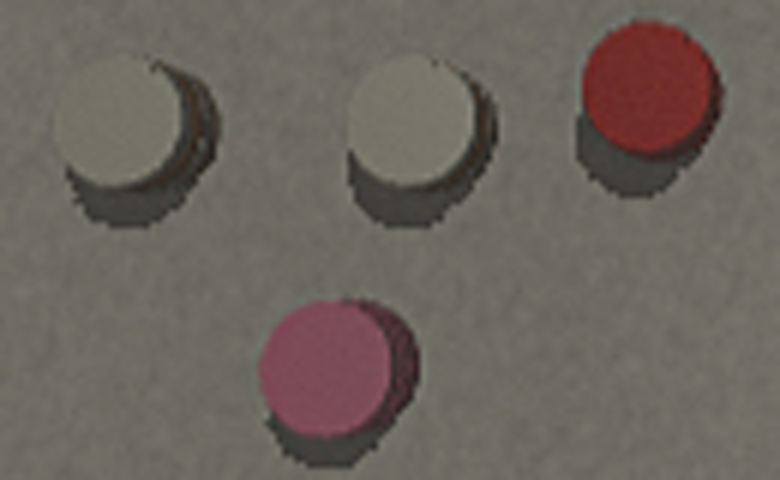

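```bash
cat > go.py <<'E'
import sys
from h import *
def go(x,y,z,yaw):
    "how far from here to target, in row units: turn first, then shift in the turned tool axes"
    s=env.state();p=np.array(s['ee_pos']);psi=s['ee_rot'][2]
    dy=(psi-yaw+180)%360-180
    a=np.radians(yaw);d=np.array([x,y,z])-p
    t=np.array([d[0]*np.cos(a)+d[1]*np.sin(a),d[0]*np.sin(a)-d[1]*np.cos(a),-d[2]])/40
    print('pos',p.round(1),'rot',np.round(s['ee_rot'],2),'| turn units',round(np.radians(dy)/.12,2),'shift units',t.round(3),'t',round(s['time_s'],1),'F',np.round(s['force'],1),'w',round(s['gripper_width'],1),'gf',round(s['gripper_force'],1))
if __name__=='__main__': go(*map(float,sys.argv[1:5]))
E
python3 go.py 603 -46 214 83
```

```text
pos [174.6 547.4 213.2] rot [-179.91   -0.    162.31] | turn units 11.54 shift units [-13.419  12.438  -0.02 ] t 0.1 F [ 0.3 -0.8  0.5] w 91.0 gf 0.0
```

The crop shows amber jars with white caps at (118,120) and (412,120). Red at (650,88) and pink at (325,370) are decoys. Next: turn, then move over the tab.

send_rows(
  steps=[
    [[0,0,0,0.96,0.6],[0,0,0,0.96,0.6],[0,0,0,0.96,0.6],[0,0,0,0.96,0.6],[0,0,0,0.96,0.6]],
  ],
)

```text
time_s: 0.52
ee_pos: [174.7, 547.5, 213.5]
ee_rot: [-179.9, 0.0, 129.0]
force: [-0.7, -0.2, -0.6]
gripper_width: 60.9
gripper_force: 0.0
```

send_rows(
  steps=[
    [[0,0,0,0.96,0.6],[0,0,0,0.96,0.6],[0,0,0,0.96,0.6],[0,0,0,0.96,0.6],[0,0,0,0.96,0.6]],
  ],
)

```text
time_s: 0.93
ee_pos: [174.6, 547.5, 213.5]
ee_rot: [-180.0, 0.1, 96.0]
force: [0.6, -0.8, 0.1]
gripper_width: 54.7
gripper_force: 0.0
```

send_rows(
  steps=[
    [[0,0,0,0.96,0.6],[0,0,0,0.96,0.6],[-0.67,0.62,0,0,0.6],[-0.67,0.62,0,0,0.6],[-0.67,0.62,0,0,0.6]],
  ],
)

```text
time_s: 1.35
ee_pos: [239.1, 457.9, 213.2]
ee_rot: [-180.0, 0.1, 83.2]
force: [0.8, -0.5, -0.0]
gripper_width: 54.6
gripper_force: 0.0
```

send_rows(
  steps=[
    [[-0.67,0.62,0,0,0.6],[-0.67,0.62,0,0,0.6],[-0.67,0.62,0,0,0.6],[-0.67,0.62,0,0,0.6],[-0.67,0.62,0,0,0.6]],
  ],
)

```text
time_s: 1.77
ee_pos: [346.4, 309.4, 213.7]
ee_rot: [-180.0, 0.0, 83.1]
force: [1.0, -0.5, 0.3]
gripper_width: 55.1
gripper_force: 0.0
```

send_rows(
  steps=[
    [[-0.67,0.62,0,0,0.6],[-0.67,0.62,0,0,0.6],[-0.67,0.62,0,0,0.6],[-0.67,0.62,0,0,0.6],[-0.67,0.62,0,0,0.6]],
  ],
)

```text
time_s: 2.18
ee_pos: [453.4, 161.5, 213.7]
ee_rot: [-180.0, 0.0, 83.1]
force: [0.5, 0.6, -1.2]
gripper_width: 54.8
gripper_force: 0.0
```

send_rows(
  steps=[
    [[-0.67,0.62,0,0,0.6],[-0.67,0.62,0,0,0.6],[-0.67,0.62,0,0,0.6],[-0.67,0.62,0,0,0.6],[0,0,0,0,0.6]],
  ],
)

```text
time_s: 2.6
ee_pos: [541.8, 40.0, 213.2]
ee_rot: [179.9, 0.1, 82.8]
force: [0.7, 0.0, 0.5]
gripper_width: 54.4
gripper_force: 0.0
```

```bash
python3 go.py 603 -46 122 83
python3 - <<'E'
from h import *
f=shot('wrist');cv2.imwrite('pics/w1.png',f['bgr']);X=P(f);Z=X[...,2]
np.savez('w1.npz',**f)
m=((Z>140)&(Z<156)).astype(np.uint8);k,l,s,c=cv2.connectedComponentsWithStats(m)
for i in range(1,k):
    if s[i,4]>100:
        r=cv2.minAreaRect(X[l==i][:,:2].astype(np.float32));print(c[i].round(),s[i,4],X[l==i].mean(0).round(1),np.round(r[0],1),np.round(r[1],1),round(r[2],1))
E
```

```text
pos [541.8  40.  213.2] rot [1.7988e+02 1.4000e-01 8.2820e+01] | turn units -0.03 shift units [-1.949  1.78   2.281] t 2.6 F [0.7 0.  0.5] w 54.4 gf 0.0
```

send_rows(
  steps=[
    [[-0.65,0.59,0,0,0.6],[-0.65,0.59,0,0,0.6],[-0.65,0.59,0,0,0.6],[0,0,0,0,0.6]],
  ],
)

```text
time_s: 2.98
ee_pos: [602.0, -44.5, 213.1]
ee_rot: [179.9, 0.1, 82.9]
force: [0.9, -0.1, -0.5]
gripper_width: 54.9
gripper_force: 0.0
```

```bash
python3 go.py 603 -46 122 83
cat > w.py <<'E'
import sys
from h import *
lo,hi=float(sys.argv[1]),float(sys.argv[2])
f=shot(sys.argv[3] if len(sys.argv)>3 else 'wrist');X=P(f);Z=X[...,2];print('cam',np.round(f['cam_to_world'],2)[:3,3])
if len(sys.argv)>4: cv2.imwrite('pics/'+sys.argv[4],f['bgr'])
m=((Z>lo)&(Z<hi)).astype(np.uint8);k,l,s,c=cv2.connectedComponentsWithStats(m)
for i in range(1,k):
    if s[i,4]>100:
        r=cv2.minAreaRect(X[l==i][:,:2].astype(np.float32));print(c[i].round(),s[i,4],X[l==i].mean(0).round(1),np.round(r[0],1),np.round(r[1],1),round(r[2],1))
E
python3 w.py 140 156 wrist w2.png
```

```text
pos [602.  -44.5 213.1] rot [1.799e+02 1.200e-01 8.295e+01] | turn units -0.01 shift units [-0.034  0.03   2.278] t 3.0 F [ 0.9 -0.1 -0.5] w 54.9 gf 0.0
cam [611.08  28.83 383.5 ]
[250. 210.] 1242 [601.6 -50.5 150.1] [601.2 -52.8] [59.4 11.9] 83.1
```

View pics/w2.png

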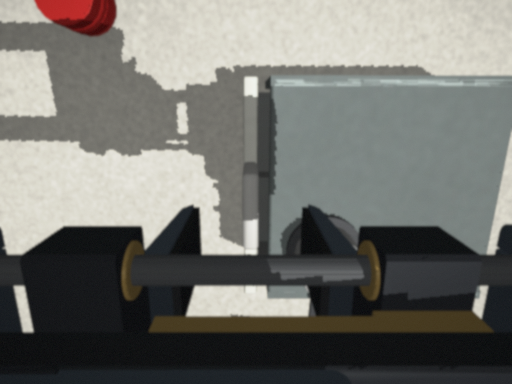

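send_rows(
  steps=[
    [[0,0,0.6,0,0.6],[0,0,0.6,0,0.6],[0,0,0.6,0,0.6],[0,0,0.48,0,0.6],[0,0,0,0,0.6]],
  ],
)

```text
time_s: 3.45
ee_pos: [595.4, -39.0, 118.6]
ee_rot: [-179.4, -0.0, 83.2]
force: [-1.3, 0.1, -0.0]
gripper_width: 54.7
gripper_force: 0.0
```

send_rows(
  steps=[
    [[0,0,0,0,0],[0,0,0,0,0],[0,0,0,0,0],[0,0,0,0,0],[0,0,0,0,0]],
  ],
  squeeze=30,
)

```text
time_s: 3.87
ee_pos: [600.0, -40.9, 123.9]
ee_rot: [179.9, -0.0, 83.1]
force: [0.4, -0.4, -0.8]
gripper_width: 24.3
gripper_force: 0.0
```

send_rows(
  steps=[
    [[0,-0.4,0,0,0],[0,-0.4,0,0,0],[0,-0.4,0,0,0],[0,-0.4,0,0,0],[0,-0.4,0,0,0]],
  ],
)

```text
time_s: 4.28
ee_pos: [521.1, -31.2, 123.9]
ee_rot: [179.7, -0.1, 83.0]
force: [3.1, 1.8, 1.7]
gripper_width: 12.4
gripper_force: 30.0
```

send_rows(
  steps=[
    [[0,-0.4,0,0,0],[0,-0.4,0,0,0],[0,-0.4,0,0,0],[0,-0.4,0,0,0],[0,-0.4,0,0,0]],
  ],
)

```text
time_s: 4.7
ee_pos: [441.8, -21.3, 123.9]
ee_rot: [179.7, -0.1, 83.0]
force: [2.4, 2.2, 0.7]
gripper_width: 11.6
gripper_force: 30.0
```

send_rows(
  steps=[
    [[0,-0.22,0,0,0],[0,0,0,0,0],[0,0,0,0,0]],
  ],
)

```text
time_s: 4.95
ee_pos: [432.1, -20.1, 123.9]
ee_rot: [179.9, -0.1, 83.0]
force: [-1.9, 4.3, 6.8]
gripper_width: 11.8
gripper_force: 30.0
```

send_rows(
  steps=[
    [[0,0,0,0,0.4],[0,0,0,0,0.4],[0,0,0,0,0.4],[0,0,0,0,0.5],[0,0,-0.5,0,0.5]],
  ],
)

```text
time_s: 5.37
ee_pos: [429.3, -20.8, 139.9]
ee_rot: [-179.5, 0.0, 83.1]
force: [0.3, 0.1, 0.3]
gripper_width: 42.4
gripper_force: 0.0
```

send_rows(
  steps=[
    [[0,0,-0.9,0,0.85],[0,0,-0.9,0,0.85],[0,0,0,-0.95,0.85],[0,0,0,-0.95,0.85],[0,0,0,-0.95,0.85]],
  ],
)

```text
time_s: 5.78
ee_pos: [432.2, -21.0, 215.2]
ee_rot: [179.9, 0.0, 103.0]
force: [0.0, -0.3, -0.9]
gripper_width: 75.7
gripper_force: 0.0
```

send_rows(
  steps=[
    [[0,0,0,-0.95,0.85],[0,0,0,-0.95,0.85],[0,0,0,-0.95,0.85],[0,0,0,-0.95,0.85],[0,0,0,-0.95,0.85]],
  ],
)

```text
time_s: 6.2
ee_pos: [431.8, -21.0, 214.4]
ee_rot: [-180.0, -0.0, 135.7]
force: [-0.3, 0.1, 0.8]
gripper_width: 77.6
gripper_force: 0.0
```

send_rows(
  steps=[
    [[0,0,0,-0.95,0.85],[0,0,0,-0.95,0.85],[0,0,0,-0.95,0.85],[0,0,0,-0.95,0.85],[0,0,0,-0.73,0.85]],
  ],
)

```text
time_s: 6.62
ee_pos: [431.8, -21.0, 214.4]
ee_rot: [-180.0, -0.0, 166.8]
force: [-0.2, 0.2, 0.1]
gripper_width: 77.6
gripper_force: 0.0
```

```bash
python3 go.py 442 236 214 173; python3 w.py 52 58 top t1.png;python3 w.py 140 156 top
```

```text
pos [431.8 -21.  214.4] rot [-1.7998e+02 -5.0000e-02  1.6681e+02] | turn units -0.9 shift units [0.531 6.408 0.01 ] t 6.6 F [-0.2  0.2  0.1] w 77.6 gf 0.0
cam [ 362.79   27.01 1038.68]
[213. 239.] 324 [457.2 137.5  54.7] [457.  137.4] [51.7 53. ] 57.1
[124. 245.] 350 [438.  357.4  54.8] [438.5 357.9] [52.2 52.8] 76.6
[173. 245.] 338 [440.4 235.6  54.7] [440.8 235.7] [52.5 50.8] 1.9
[159. 286.] 366 [339.4 263.5  54.8] [339.1 263.5] [52.5 53. ] 28.1
cam [ 362.79   27.01 1038.68]
[316. 152.] 350 [ 659.  -111.4  146.1] [ 659.1 -111.3] [52.3 52.2] 57.3
```

View pics/t1.png

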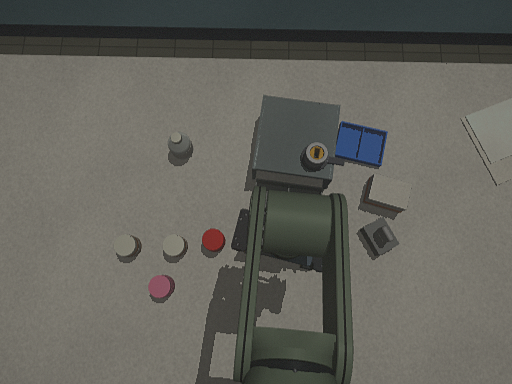

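The arm hides the drawer here. The jars are unmoved at (124,245) and (173,245). I'll move over jar B and measure with the wrist camera.

send_rows(
  steps=[
    [[0,0,0,-0.9,0.85],[0.07,0.8,0,0,0.85],[0.07,0.8,0,0,0.85],[0.07,0.8,0,0,0.85],[0.07,0.8,0,0,0.85]],
  ],
)

```text
time_s: 7.13
ee_pos: [437.0, 108.7, 214.7]
ee_rot: [-180.0, -0.0, 172.5]
force: [0.1, 0.0, -0.2]
gripper_width: 77.6
gripper_force: 0.0
```

send_rows(
  steps=[
    [[0.07,0.8,0,0,0.85],[0.07,0.8,0,0,0.85],[0.07,0.8,0,0,0.85],[0.07,0.8,0,0,0.85],[0,0,0,0,0.85]],
  ],
)

```text
time_s: 7.55
ee_pos: [442.7, 240.7, 214.4]
ee_rot: [179.8, 0.0, 172.8]
force: [0.5, -0.3, 0.5]
gripper_width: 77.6
gripper_force: 0.0
```

```bash
python3 w.py 51 58 wrist w3.png; python3 go.py 442 236 37 173; python3 w.py 140 156 top t2.png;python3 w.py 97 112 top;  python3 w.py 39 49 top
python3 - <<'E'
import cv2
a=cv2.imread('pics/t2.png')[90:260,190:420];b=cv2.imread('pics/w3.png')
cv2.imwrite('pics/c2.png',cv2.resize(a,(782,578),interpolation=2))
E
```

```text
cam [371.05 250.33 384.89]
[261.  61.] 2835 [339.9 265.   54.8] [340.  264.9] [53.4 54.5] 84.1
[366. 153.] 2334 [438.4 358.8  54.9] [439.1 359.2] [54.  54.4] 73.9
[245. 171.] 2221 [441.  237.4  54.8] [441.3 237.5] [53.7 53.7] 82.5
[152. 194.] 1793 [453.6 138.5  54.7] [453.7 138. ] [45.9 54.8] 15.8
[ 49. 189.] 163 [434.7  35.3  54.7] [432.6  27.2] [84.4 11.3] 75.1
pos [442.3 238.1 214.2] rot [-1.7999e+02 -2.0000e-02  1.7279e+02] | turn units -0.03 shift units [ 1.000e-03 -5.400e-02  4.431e+00] t 7.6 F [ 0.1  0.1 -0.1] w 77.4 gf 0.0
cam [ 362.79   27.01 1038.68]
[316. 152.] 347 [ 659.  -111.4  146.3] [ 658.9 -111.4] [52.3 52.1] 36.8
[283. 248.] 145 [430.2 -32.2 149.8] [430.3 -33. ] [59.4 12.2] 83.0
cam [ 362.79   27.01 1038.68]
[294. 135.] 5399 [717.  -63.3 106.5] [714.7 -71.8] [206.7 200.8] 83.0
[255. 246.] 138 [438.2  30.6  99.8] [438.3  31.1] [70.6 11.8] 83.2
cam [ 362.79   27.01 1038.68]
[287. 205.] 437 [549.4 -49.6  44.3] [525.3 -44.6] [176.2 170.4] 82.8
[377. 234.] 290 [ 478.2 -280.6   40.6] [ 476.8 -289.6] [79.5 59.1] 28.9
```

View pics/c2.png

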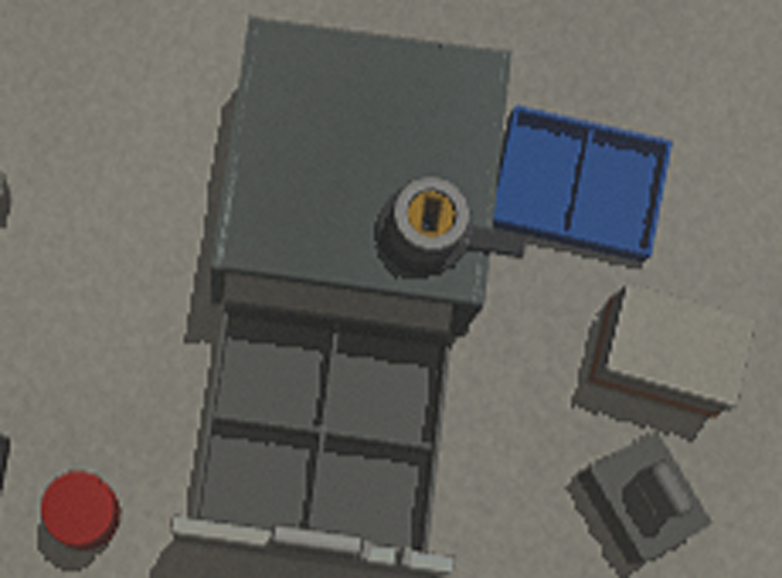

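Drawer open: compartments centred in the crop near (273,385), (380,398), (255,480) and (370,492). Keyhole at (432,213). Descend on jar B and grip at 8 N.

send_rows(
  steps=[
    [[0.02,-0.03,0.9,0,0.85],[0,0,0.9,0,0.85],[0,0,0.9,0,0.85],[0,0,0.9,0,0.85],[0,0,0.5,0,0.85]],
  ],
  squeeze=8,
)

```text
time_s: 8.17
ee_pos: [439.3, 232.3, 47.7]
ee_rot: [-179.8, -0.2, 172.5]
force: [-0.7, -0.4, -1.0]
gripper_width: 77.6
gripper_force: 0.0
```

send_rows(
  steps=[
    [[0,0,0.33,0,0.85],[0,0,0,0,0.85],[0,0,0,0,0.5],[0,0,0,0,0.5],[0,0,0,0,0.4]],
  ],
)

```text
time_s: 8.58
ee_pos: [442.4, 235.0, 39.0]
ee_rot: [179.9, 0.1, 172.6]
force: [-0.2, 0.1, 0.0]
gripper_width: 60.4
gripper_force: 0.0
```

send_rows(
  steps=[
    [[0,0,0,0,0.4],[0,0,0,0,0.4],[0,0,0,0,0.4]],
  ],
)

```text
time_s: 8.83
ee_pos: [442.4, 235.3, 38.9]
ee_rot: [179.9, 0.2, 172.7]
force: [-0.4, -1.2, 7.2]
gripper_width: 55.9
gripper_force: 8.0
```

```bash
python3 go.py 570.5 -7 214 173
python3 - <<'E'
from h import *
f=shot('top')
for u,v in((270.3,203.2),(301.8,207.1)): print(ray(f,u,v,12).round(1),P(f)[int(v),int(u)].round(1))
E
```

```text
pos [442.4 235.3  38.9] rot [1.7991e+02 1.5000e-01 1.7269e+02] | turn units -0.04 shift units [-3.917 -5.622 -4.377] t 8.8 F [-0.4 -1.2  7.2] w 55.9 gf 8.0
[559.1  -7.9  12. ] [559.4  -7.   13.5]
[550.3 -92.   12. ] [551.1 -90.2   8.5]
```

Run:
```python
from h import *
f=shot('top');X=P(f);t=np.array([430.3,-33]);ex=np.array([.9925,-.122]);ey=np.array([.122,.9925])
d=X[...,:2]-t;a=d@ex;b=d@ey;Z=X[...,2]
for lo,hi in((15,65),(-65,-15)):
    m=(b>lo)&(b<hi)
    print([(i,int(np.median(Z[m&(a>=i)&(a<i+5)]))) for i in range(-10,190,5) if (m&(a>=i)&(a<i+5)).any()])
m=(a>110)&(a<160);print([(i,int(np.median(Z[m&(b>=i)&(b<i+5)]))) for i in range(-110,110,5) if (m&(b>=i)&(b<i+5)).any()])
```

```text
[(-10, 39), (-5, 101), (0, 100), (5, 99), (10, 11), (15, 11), (20, 11), (25, 11), (30, 11), (35, 11), (40, 11), (45, 11), (50, 12), (55, 11), (60, 10), (65, 11), (70, 11), (75, 11), (80, 10), (85, 15), (90, 41), (95, 11), (100, 11), (105, 11), (110, 11), (115, 12), (120, 11), (125, 12), (130, 11), (135, 10), (140, 11), (145, 11), (150, 10), (155, 11), (160, 11), (165, 11), (170, 12), (175, 33), (180, 44), (185, 103)]
[(-10, 45), (-5, 118), (0, 117), (5, 100), (10, 11), (15, 12), (20, 10), (25, 11), (30, 11), (35, 11), (40, 11), (45, 11), (50, 12), (55, 11), (60, 11), (65, 11), (70, 11), (75, 11), (80, 11), (85, 18), (90, 41), (95, 10), (100, 10), (105, 11), (110, 11), (115, 11), (120, 11), (125, 11), (130, 11), (135, 11), (140, 11), (145, 11), (150, 11), (155, 11), (160, 12), (165, 10), (170, 10), (175, 33), (185, 104)]
[(-110, 0), (-105, 0), (-100, 0), (-95, 0), (-90, 45), (-85, 17), (-80, 11), (-75, 11), (-70, 11), (-65, 10), (-60, 11), (-55, 11), (-50, 11), (-45, 10), (-40, 11), (-35, 11), (-30, 11), (-25, 11), (-20, 11), (-15, 11), (-10, 10), (-5, 40), (0, 14), (5, 11), (10, 11), (15, 11), (20, 11), (25, 11), (30, 11), (35, 11), (40, 11), (45, 12), (50, 11), (55, 11), (60, 11), (65, 11), (70, 12), (75, 11), (80, 12), (85, 45), (90, 0), (95, 0), (100, 0), (105, 0)]
```

send_rows(
  steps=[
    [[0,0,-0.5,0,0.4],[0,0,-0.9,0,0.4],[0,0,-0.9,0,0.4],[0,0,-0.9,0,0.4],[0,0,0,0,0.4]],
  ],
)

```text
time_s: 9.35
ee_pos: [445.0, 236.8, 172.4]
ee_rot: [179.6, 0.7, 172.7]
force: [1.4, 0.5, -1.8]
gripper_width: 55.9
gripper_force: 8.0
```

```bash
python3 go.py 559.6 -93 172 173
```

```text
pos [445.  236.8 172.4] rot [179.55   0.65 172.7 ] | turn units -0.04 shift units [-3.85  -7.835  0.01 ] t 9.3 F [ 1.4  0.5 -1.8] w 55.9 gf 8.0
```

send_rows(
  steps=[
    [[-0.2,-0.4,0,0,0.4],[-0.26,-0.53,0,0,0.4],[-0.26,-0.53,0,0,0.4],[-0.26,-0.53,0,0,0.4],[-0.26,-0.53,0,0,0.4]],
  ],
)

```text
time_s: 9.77
ee_pos: [477.0, 127.5, 164.7]
ee_rot: [-180.0, -0.1, 172.7]
force: [-0.7, -0.3, -1.5]
gripper_width: 55.8
gripper_force: 8.0
```

send_rows(
  steps=[
    [[-0.26,-0.53,0,0,0.4],[-0.26,-0.53,0,0,0.4],[-0.26,-0.53,0,0,0.4],[-0.26,-0.53,0,0,0.4],[-0.26,-0.53,0,0,0.4]],
  ],
)

```text
time_s: 10.18
ee_pos: [515.2, 15.8, 164.5]
ee_rot: [-180.0, -0.1, 172.7]
force: [0.8, 0.2, -2.2]
gripper_width: 55.6
gripper_force: 8.0
```

send_rows(
  steps=[
    [[-0.26,-0.53,0,0,0.4],[-0.26,-0.53,0,0,0.4],[-0.26,-0.53,0,0,0.4],[-0.26,-0.53,0,0,0.4],[-0.16,-0.3,0,0,0.4]],
  ],
)

```text
time_s: 10.6
ee_pos: [551.0, -87.3, 164.5]
ee_rot: [-180.0, -0.1, 172.6]
force: [-0.4, -0.1, -1.5]
gripper_width: 56.1
gripper_force: 8.0
```

send_rows(
  steps=[
    [[0,0,0,0,0.4],[0,0,0,0,0.4]],
  ],
)

```text
time_s: 10.77
ee_pos: [550.5, -85.1, 164.7]
ee_rot: [179.9, -0.1, 172.6]
force: [-0.1, 0.7, -2.6]
gripper_width: 55.4
gripper_force: 8.0
```

```bash
python3 go.py 559.6 -93 50 173; python3 w.py 120 180 wrist w4.png
```

```text
pos [550.5 -85.1 164.7] rot [ 1.7995e+02 -1.1000e-01  1.7261e+02] | turn units -0.06 shift units [-0.25  -0.167  2.868] t 10.8 F [-0.1  0.7 -2.6] w 55.4 gf 8.0
cam [479.24 -75.09 335.37]
[316.   7.] 1720 [436.9 -33.9 137.4] [436.7 -33.1] [59.3  4.7] 79.4
[242. 193.] 2309 [527.4 -85.4 160.7] [536.1 -87.5] [29.6 58.9] 9.0
[308. 221.] 343 [543.7 -53.3 174. ] [548.2 -55.8] [10.2 26.8] 62.8
```

View pics/w4.png

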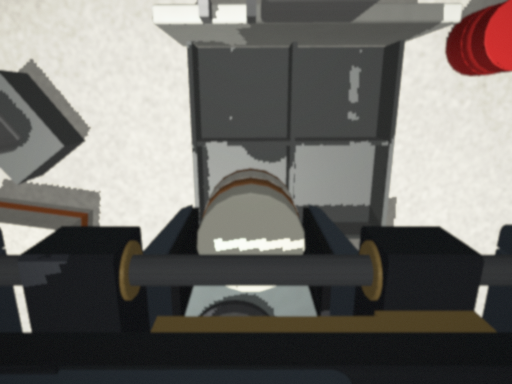

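Jar held upright at (245,225), above the rear right compartment. Correct and lower.

send_rows(
  steps=[
    [[-0.25,-0.17,0.3,0,0.4],[0,0,0.6,0,0.4],[0,0,0.6,0,0.4],[0,0,0.6,0,0.4],[0,0,0.3,0,0.4]],
  ],
)

```text
time_s: 11.23
ee_pos: [557.8, -91.4, 66.7]
ee_rot: [179.9, -0.3, 172.8]
force: [0.4, -0.3, -1.1]
gripper_width: 55.6
gripper_force: 8.0
```

send_rows(
  steps=[
    [[0,0,0.2,0,0.4],[0,0,0.12,0,0.4],[0,0,0,0,0.4],[0,0,0,0,0.4]],
  ],
)

```text
time_s: 11.57
ee_pos: [560.6, -92.9, 57.4]
ee_rot: [180.0, 0.1, 172.7]
force: [0.6, 0.4, -2.3]
gripper_width: 55.9
gripper_force: 8.0
```

```bash
python3 go.py 559.6 -93 51 173
```

```text
pos [560.6 -92.9  57.4] rot [1.7999e+02 7.0000e-02 1.7272e+02] | turn units -0.04 shift units [ 0.025 -0.006  0.161] t 11.6 F [ 0.6  0.4 -2.3] w 55.9 gf 8.0
```

send_rows(
  steps=[
    [[0,0,0.08,0,0.4],[0,0,0.06,0,0.4],[0,0,0,0,0.4],[0,0,0,0,0.4]],
  ],
)

```text
time_s: 11.9
ee_pos: [560.3, -93.4, 51.4]
ee_rot: [180.0, 0.0, 172.7]
force: [-0.4, 1.2, -0.3]
gripper_width: 55.5
gripper_force: 8.0
```

send_rows(
  steps=[
    [[0,0,0,0,0.73],[0,0,0,0,0.73],[0,0,0,0,0.73],[0,0,0,0,0.73],[0,0,-0.4,0,0.73]],
  ],
)

```text
time_s: 12.32
ee_pos: [558.1, -92.9, 64.9]
ee_rot: [180.0, -0.3, 172.7]
force: [0.1, -0.2, 0.4]
gripper_width: 66.7
gripper_force: 0.0
```

send_rows(
  steps=[
    [[0,0,-0.8,0,0.73],[0,0,-0.9,0,0.85],[0,0,-0.9,0,0.85],[0,0,-0.9,0,0.85],[0,0,0,0,0.85]],
  ],
)

```text
time_s: 12.73
ee_pos: [564.1, -94.0, 215.2]
ee_rot: [-180.0, 0.9, 172.7]
force: [1.2, -1.0, 0.4]
gripper_width: 77.4
gripper_force: 0.0
```

```bash
python3 go.py 440 358 200 173;python3 w.py 61 72
```

```text
pos [564.1 -94.  215.2] rot [-179.95    0.87  172.69] | turn units -0.04 shift units [ 4.458 10.838  0.38 ] t 12.7 F [ 1.2 -1.   0.4] w 77.4 gf 0.0
cam [490.05 -83.44 384.59]
[302.  22.] 604 [437.4 -31.8  66.7] [437.3 -33.1] [196.2   0.8] 82.8
[ 35. 107.] 297 [ 477.3 -282.6   66.7] [ 476.5 -283.8] [38.8 12.8] 11.5
[251. 165.] 2404 [557.9 -91.9  66.8] [558.2 -92.2] [53.8 53.6] 82.2
```

send_rows(
  steps=[
    [[0.37,0.9,0,0,0.85],[0.37,0.9,0,0,0.85],[0.37,0.9,0,0,0.85],[0.37,0.9,0,0,0.85],[0.37,0.9,0,0,0.85]],
  ],
)

```text
time_s: 13.2
ee_pos: [508.2, 96.0, 205.9]
ee_rot: [-180.0, -0.1, 172.6]
force: [-0.3, 0.1, -0.1]
gripper_width: 77.7
gripper_force: 0.0
```

send_rows(
  steps=[
    [[0.37,0.9,0,0,0.85],[0.37,0.9,0,0,0.85],[0.37,0.9,0,0,0.85],[0.37,0.9,0,0,0.85],[0.37,0.9,0,0,0.85]],
  ],
)

```text
time_s: 13.62
ee_pos: [457.7, 284.0, 206.0]
ee_rot: [-179.9, -0.1, 172.7]
force: [1.4, -0.7, -0.2]
gripper_width: 77.8
gripper_force: 0.0
```

send_rows(
  steps=[
    [[0.37,0.9,0,0,0.85],[0.37,0.9,0,0,0.85],[0,0,0,0,0.85],[0,0,0,0,0.85]],
  ],
)

```text
time_s: 13.95
ee_pos: [437.7, 359.0, 205.6]
ee_rot: [-179.9, -0.1, 172.9]
force: [1.1, -0.6, -0.4]
gripper_width: 77.6
gripper_force: 0.0
```

```bash
python3 go.py 439 358.5 37 173;python3 w.py 51 58; python3 w.py 51 58 top
```

```text
pos [437.7 359.  205.6] rot [-1.7988e+02 -1.0000e-01  1.7290e+02] | turn units -0.01 shift units [-0.034 -0.007  4.215] t 13.9 F [ 1.1 -0.6 -0.4] w 77.6 gf 0.0
cam [366.4  369.17 376.22]
[136.  83.] 2871 [339.7 265.8  54.7] [340.1 265.3] [54.1 54.1] 30.8
[250. 174.] 2324 [438.2 359.5  54.8] [438.9 359.2] [53.4 53.9] 83.8
[ 39. 211.] 1498 [449.6 141.2  54.6] [448.4 139.9] [55.2 35.8] 85.1
cam [ 362.79   27.01 1038.68]
[212. 239.] 346 [456.9 137.7  54.6] [457.4 137. ] [52.5 52.6] 47.5
[129. 245.] 156 [436.1 344.7  54.5] [436.2 342.9] [24.3 51.2] 82.4
[159. 286.] 388 [339.3 263.3  54.4] [339.4 263.2] [52.6 53.7] 45.0
```

Jar A is unmoved and centred. Descend and grip.

send_rows(
  steps=[
    [[-0.03,0,0.9,0,0.85],[0,0,0.9,0,0.85],[0,0,0.9,0,0.85],[0,0,0.9,0,0.85],[0,0,0.4,0,0.85]],
  ],
  squeeze=8,
)

```text
time_s: 14.47
ee_pos: [438.3, 353.8, 42.8]
ee_rot: [-179.7, -0.3, 172.5]
force: [-0.1, -0.2, -0.1]
gripper_width: 77.5
gripper_force: 0.0
```

send_rows(
  steps=[
    [[0,0,0.2,0,0.85],[0,0,0,0,0.85],[0,0,0,0,0.5],[0,0,0,0,0.5],[0,0,0,0,0.4]],
  ],
)

```text
time_s: 14.88
ee_pos: [441.3, 358.2, 40.9]
ee_rot: [179.9, 0.1, 172.7]
force: [0.5, -0.3, 0.4]
gripper_width: 60.4
gripper_force: 0.0
```

send_rows(
  steps=[
    [[0,0,0,0,0.4],[0,0,0,0,0.4],[0,0,0,0,0.4],[0,0,0,0,0.4]],
  ],
)

```text
time_s: 15.22
ee_pos: [441.0, 358.1, 40.7]
ee_rot: [179.9, 0.1, 172.7]
force: [0.1, -1.7, 5.1]
gripper_width: 55.3
gripper_force: 8.0
```

send_rows(
  steps=[
    [[0,0,-0.4,0,0.4],[0,0,-0.8,0,0.4],[0,0,-0.9,0,0.4],[0,0,-0.9,0,0.4],[0,0,0,0,0.4]],
  ],
)

```text
time_s: 15.63
ee_pos: [443.4, 360.5, 166.7]
ee_rot: [179.4, 0.6, 172.7]
force: [2.1, 0.1, -0.5]
gripper_width: 55.7
gripper_force: 8.0
```

send_rows(
  steps=[
    [[0,0,0,0,0.4],[0,0,0,0,0.4]],
  ],
)

```text
time_s: 15.8
ee_pos: [439.4, 357.2, 158.5]
ee_rot: [-179.9, -0.1, 172.7]
force: [-0.4, 0.4, -1.5]
gripper_width: 55.4
gripper_force: 8.0
```

```bash
python3 go.py 570 -8.5 165 173
```

```text
pos [439.4 357.2 158.5] rot [-1.7995e+02 -6.0000e-02  1.7270e+02] | turn units -0.04 shift units [-4.355 -8.677 -0.162] t 15.8 F [-0.4  0.4 -1.5] w 55.4 gf 8.0
```

send_rows(
  steps=[
    [[-0.2,-0.4,0,0,0.4],[-0.27,-0.53,0,0,0.4],[-0.27,-0.53,0,0,0.4],[-0.27,-0.53,0,0,0.4],[-0.27,-0.53,0,0,0.4]],
  ],
)

```text
time_s: 16.22
ee_pos: [477.0, 249.6, 156.8]
ee_rot: [-179.9, -0.2, 172.7]
force: [0.5, 0.1, -1.4]
gripper_width: 55.5
gripper_force: 8.0
```

send_rows(
  steps=[
    [[-0.27,-0.53,0,0,0.4],[-0.27,-0.53,0,0,0.4],[-0.27,-0.53,0,0,0.4],[-0.27,-0.53,0,0,0.4],[-0.27,-0.53,0,0,0.4]],
  ],
)

```text
time_s: 16.63
ee_pos: [517.0, 137.7, 156.8]
ee_rot: [-179.9, -0.3, 172.7]
force: [-0.4, 0.4, -1.3]
gripper_width: 55.6
gripper_force: 8.0
```

send_rows(
  steps=[
    [[-0.27,-0.53,0,0,0.4],[-0.27,-0.53,0,0,0.4],[-0.27,-0.53,0,0,0.4],[-0.27,-0.53,0,0,0.4],[-0.27,-0.53,0,0,0.4]],
  ],
)

```text
time_s: 17.05
ee_pos: [557.0, 26.0, 156.8]
ee_rot: [-180.0, -0.3, 172.7]
force: [1.2, 0.2, -2.0]
gripper_width: 55.8
gripper_force: 8.0
```

send_rows(
  steps=[
    [[-0.27,-0.53,0,0,0.4],[-0.16,-0.3,0,0,0.4],[0,0,0,0,0.4],[0,0,0,0,0.4]],
  ],
)

```text
time_s: 17.38
ee_pos: [570.3, -8.0, 157.7]
ee_rot: [180.0, -0.2, 172.6]
force: [-0.6, 0.2, -1.8]
gripper_width: 56.0
gripper_force: 8.0
```

```bash
python3 go.py 570 -8.5 53.5 173
```

```text
pos [570.3  -8.  157.7] rot [179.97  -0.19 172.61] | turn units -0.06 shift units [ 0.005 -0.014  2.605] t 17.4 F [-0.6  0.2 -1.8] w 56.0 gf 8.0
```

send_rows(
  steps=[
    [[0,0,0.4,0,0.4],[0,0,0.6,0,0.4],[0,0,0.6,0,0.4],[0,0,0.5,0,0.4],[0,0,0.2,0,0.4]],
  ],
)

```text
time_s: 17.8
ee_pos: [568.2, -6.4, 63.9]
ee_rot: [180.0, -0.4, 172.8]
force: [-0.2, 0.3, -1.5]
gripper_width: 55.5
gripper_force: 8.0
```

send_rows(
  steps=[
    [[0,0,0.1,0,0.4],[0,0,0,0,0.4],[0,0,0,0,0.4]],
  ],
)

```text
time_s: 18.05
ee_pos: [571.7, -7.5, 64.0]
ee_rot: [180.0, 0.1, 172.7]
force: [0.6, -0.8, -0.7]
gripper_width: 55.6
gripper_force: 8.0
```

```bash
python3 go.py 570 -8.5 53.5 173
```

```text
pos [571.7  -7.5  64. ] rot [1.7998e+02 8.0000e-02 1.7272e+02] | turn units -0.04 shift units [ 0.039 -0.03   0.262] t 18.1 F [ 0.6 -0.8 -0.7] w 55.6 gf 8.0
```

send_rows(
  steps=[
    [[0,0,0.12,0,0.4],[0,0,0.12,0,0.4],[0,0,0,0,0.4],[0,0,0,0,0.4]],
  ],
)

```text
time_s: 18.38
ee_pos: [570.9, -8.0, 53.5]
ee_rot: [180.0, -0.0, 172.7]
force: [-1.0, -0.2, -1.6]
gripper_width: 55.7
gripper_force: 8.0
```

send_rows(
  steps=[
    [[0,0,0,0,0.73],[0,0,0,0,0.73],[0,0,0,0,0.73],[0,0,0,0,0.73],[0,0,-0.4,0,0.73]],
  ],
)

```text
time_s: 18.8
ee_pos: [569.0, -7.9, 67.3]
ee_rot: [-180.0, -0.3, 172.7]
force: [0.7, 0.3, -1.1]
gripper_width: 66.5
gripper_force: 0.0
```

send_rows(
  steps=[
    [[0,0,-0.8,0,0.73],[0,0,-0.9,0,0.73],[0,0,-0.9,0,0.73],[0,0,-0.9,0,0.6],[0,0,0,0,0.6]],
  ],
)

```text
time_s: 19.22
ee_pos: [575.2, -8.1, 217.7]
ee_rot: [179.9, 0.9, 172.7]
force: [0.6, -0.6, 0.5]
gripper_width: 56.6
gripper_force: 0.0
```

```bash
python3 go.py 442 -32 214 83;python3 w.py 61 72 wrist w5.png;python3 w.py 140 156
```

```text
pos [575.2  -8.1 217.7] rot [179.91   0.87 172.69] | turn units 13.04 shift units [-0.998 -3.232  0.091] t 19.2 F [ 0.6 -0.6  0.5] w 56.6 gf 0.0
cam [500.99   2.1  387.05]
[197.  23.] 568 [436.8 -35.6  66.5] [437.3 -31.9] [197.1   1. ] 82.9
[250. 164.] 2390 [568.1  -6.5  66.7] [568.7  -6.8] [54.  53.8] 86.4
[163. 165.] 2419 [557.9 -91.2  66.7] [558.6 -91.9] [53.8 54.4] 15.5
[487. 246.] 268 [687.1 229.5  66.2] [686.5 231.1] [10.3 26. ] 23.2
cam [500.3    2.12 383.97]
[184.   1.] 263 [437.1 -32.4 143.7] [437.1 -32.3] [57.5  1.3] 83.0
```

View pics/w5.png

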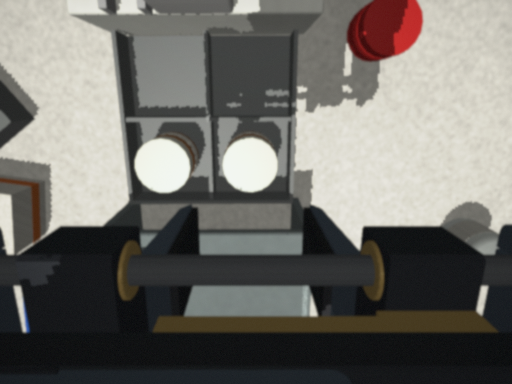

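Both jars stand in the rear compartments, with caps at (163,165) and (250,164) and tops at 66.7 mm. Next, push the drawer shut with closed fingers from in front of the tab.

send_rows(
  steps=[
    [[0.95,-0.21,0,0,0],[0.95,-0.21,0,0,0],[0.95,-0.21,0,0,0],[0.95,-0.21,0,0,0],[0.95,-0.21,0,0,0]],
  ],
  squeeze=10,
)

```text
time_s: 19.73
ee_pos: [374.2, -25.4, 207.6]
ee_rot: [-180.0, -0.2, 172.7]
force: [-0.1, 0.3, 1.8]
gripper_width: 24.3
gripper_force: 0.0
```

send_rows(
  steps=[
    [[0,0,0,0,0],[0,0,0,0,0],[0,0,0,0,0]],
  ],
)

```text
time_s: 19.98
ee_pos: [377.4, -25.5, 209.0]
ee_rot: [180.0, -0.0, 172.7]
force: [-0.0, 1.2, -0.4]
gripper_width: 4.3
gripper_force: 0.0
```

```bash
python3 go.py 381.5 -27 125 173;python3 w.py 140 156 top; python3 w.py 61 72 top
```

```text
pos [377.4 -25.5 209. ] rot [ 1.7999e+02 -1.0000e-02  1.7268e+02] | turn units -0.05 shift units [-0.106 -0.025  2.101] t 20.0 F [-0.   1.2 -0.4] w 4.3 gf 0.0
cam [ 362.79   27.01 1038.68]
[316. 153.] 349 [ 658.9 -111.3  146.1] [ 659.5 -111.4] [52.3 52.6] 57.2
cam [ 362.79   27.01 1038.68]
[179. 144.] 158 [700.6 233.9  66.7] [706.3 236.8] [51.2 57.5] 26.0
[271. 196.] 359 [567.6  -7.2  66.2] [568.1  -7.7] [53.2 51. ] 1.0
[304. 201.] 364 [557.5 -92.5  66.3] [557.3 -92.2] [53.6 52.5] 45.7
```

send_rows(
  steps=[
    [[0,0,0.7,0,0],[0,0,0.7,0,0],[0,0,0.7,0,0],[0,0,0,0,0],[0,0,0,0,0]],
  ],
)

```text
time_s: 20.5
ee_pos: [377.2, -25.3, 124.7]
ee_rot: [-180.0, -0.2, 172.7]
force: [0.9, -0.4, -0.2]
gripper_width: 0.8
gripper_force: 0.0
```

send_rows(
  steps=[
    [[-0.4,0,0,0,0],[-0.4,0,0,0,0],[-0.4,0,0,0,0],[-0.4,0,0,0,0],[-0.4,0,0,0,0]],
  ],
)

```text
time_s: 20.92
ee_pos: [457.7, -35.5, 126.9]
ee_rot: [180.0, -0.0, 172.7]
force: [-2.6, 1.4, 1.0]
gripper_width: 0.8
gripper_force: 1.4
```

send_rows(
  steps=[
    [[-0.4,0,0,0,0],[-0.4,0,0,0,0],[-0.4,0,0,0,0],[-0.4,0,0,0,0],[-0.4,0,0,0,0]],
  ],
)

```text
time_s: 21.33
ee_pos: [537.0, -45.4, 127.0]
ee_rot: [179.9, -0.0, 172.7]
force: [-3.1, 1.6, 0.2]
gripper_width: 0.4
gripper_force: 1.4
```

send_rows(
  steps=[
    [[-0.3,0,0,0,0],[-0.25,0,0,0,0],[-0.2,0,0,0,0],[0,0,0,0,0],[0,0,0,0,0]],
  ],
)

```text
time_s: 21.75
ee_pos: [566.6, -49.9, 126.2]
ee_rot: [-180.0, 0.1, 172.7]
force: [-0.5, 0.3, -0.1]
gripper_width: 0.8
gripper_force: 0.0
```

```bash
python3 go.py 586 -50 125 173;python3 w.py 140 156 top;python3 w.py 140 156 scene
```

```text
pos [566.6 -49.9 126.2] rot [-1.7999e+02  1.0000e-01  1.7270e+02] | turn units -0.04 shift units [-0.482  0.056  0.029] t 21.8 F [-0.5  0.3 -0.1] w 0.8 gf 0.0
cam [ 362.79   27.01 1038.68]
cam [1547.06 -312.47  911.1 ]
[449.  25.] 441 [-364.2 1259.2  147.8] [-400.4 1235.5] [587.7 299.9] 40.3
[325.  10.] 175 [-728.5  796.9  148.6] [-730.4  800.5] [293.7  37.1] 90.0
[95. 31.] 703 [-729.4 -296.9  148.1] [-731.4 -279.3] [ 40.5 818.6] 0.4
[275.  40.] 157 [-414.6  420.1  148.1] [-414.9  418. ] [190.1  28.9] 73.7
[449.  75.] 400 [107.6 928.9 143.2] [104.4 930.5] [148.8 104.6] 0.7
[195. 102.] 165 [ 58.1 -32.4 148. ] [ 56.6 -32.8] [126.9  23.2] 77.3
[233. 198.] 169 [595.5 -53.8 148.3] [597.  -53.7] [53.2 38.3] 51.0
[218. 220.] 275 [ 664.  -112.8  146.1] [ 662.2 -112.7] [50.1 54.4] 74.8
```

send_rows(
  steps=[
    [[-0.12,0,0,0,0],[-0.12,0,0,0,0],[-0.12,0,0,0,0],[-0.06,0,0,0,0],[0,0,0,0,0]],
  ],
)

```text
time_s: 22.27
ee_pos: [583.3, -52.0, 125.5]
ee_rot: [180.0, 0.1, 172.7]
force: [-0.1, 0.6, -0.2]
gripper_width: 0.1
gripper_force: 0.0
```

send_rows(
  steps=[
    [[-0.06,0,0,0,0],[-0.06,0,0,0,0],[0,0,0,0,0]],
  ],
)

```text
time_s: 22.52
ee_pos: [585.2, -52.1, 125.4]
ee_rot: [180.0, -0.3, 172.7]
force: [-6.6, -0.0, 5.0]
gripper_width: 0.7
gripper_force: 3.2
```

send_rows(
  steps=[
    [[-0.06,0,0,0,0],[-0.06,0,0,0,0],[0,0,0,0,0]],
  ],
)

```text
time_s: 22.77
ee_pos: [585.1, -52.1, 125.6]
ee_rot: [-180.0, -0.9, 172.7]
force: [-17.6, 1.0, 12.8]
gripper_width: 0.9
gripper_force: 9.0
```

Stop reached (17 N with no further travel), so the drawer is shut. Retract and go to the key.

send_rows(
  steps=[
    [[0.3,0,0,0,0],[0.4,0,0,0,0],[0,0,-0.75,0,0],[0,0,-0.75,0,0.3],[0,0,-0.75,0,0.75]],
  ],
)

```text
time_s: 23.18
ee_pos: [564.0, -49.4, 216.3]
ee_rot: [180.0, -0.0, 172.7]
force: [0.7, 0.8, 0.3]
gripper_width: 11.2
gripper_force: 0.0
```

send_rows(
  steps=[
    [[0,0,0,0.9,0.75],[0,0,0,0.9,0.75],[0,0,0,0.9,0.75],[0,0,0,0.9,0.75],[0,0,0,0.9,0.75]],
  ],
)

```text
time_s: 23.6
ee_pos: [564.7, -49.5, 215.7]
ee_rot: [179.9, 0.1, 141.4]
force: [-0.5, 0.2, -0.6]
gripper_width: 44.1
gripper_force: 0.0
```

send_rows(
  steps=[
    [[0,0,0,0.9,0.75],[0,0,0,0.9,0.75],[0,0,0,0.9,0.75],[0,0,0,0.7,0.75],[0,0,0,0,0.75]],
  ],
)

```text
time_s: 24.02
ee_pos: [564.7, -49.5, 215.6]
ee_rot: [179.9, 0.0, 118.3]
force: [0.3, 0.1, 0.7]
gripper_width: 68.3
gripper_force: 0.0
```

```bash
python3 go.py 478 -290 215 118.5
```

```text
pos [564.7 -49.5 215.6] rot [1.7994e+02 3.0000e-02 1.1830e+02] | turn units -0.03 shift units [-4.25  -4.774  0.014] t 24.0 F [0.3 0.1 0.7] w 68.3 gf 0.0
```

send_rows(
  steps=[
    [[-0.53,-0.6,0,0,0.75],[-0.53,-0.6,0,0,0.75],[-0.53,-0.6,0,0,0.75],[-0.53,-0.6,0,0,0.75],[-0.53,-0.6,0,0,0.75]],
  ],
)

```text
time_s: 24.43
ee_pos: [508.7, -201.1, 215.6]
ee_rot: [180.0, 0.0, 118.5]
force: [-0.5, -0.1, 0.6]
gripper_width: 68.4
gripper_force: 0.0
```

send_rows(
  steps=[
    [[-0.53,-0.6,0,0,0.75],[-0.53,-0.6,0,0,0.75],[-0.53,-0.6,0,0,0.75],[0,0,0,0,0.75],[0,0,0,0,0.75]],
  ],
)

```text
time_s: 24.85
ee_pos: [475.5, -291.3, 215.4]
ee_rot: [180.0, 0.0, 118.3]
force: [-0.8, -0.3, 0.2]
gripper_width: 68.5
gripper_force: 0.0
```

```bash
python3 go.py 478 -290 52 118.5;python3 w.py 86 96 wrist w6.png; python3 w.py 36 44;python3 w.py 140 156 top; python3 w.py 97 112 top;python3 w.py 140 156 scene|tail -2
```

```text
pos [ 475.5 -291.3  215.4] rot [1.7997e+02 1.0000e-02 1.1830e+02] | turn units -0.03 shift units [-2.000e-03  7.000e-02  4.085e+00] t 24.9 F [-0.8 -0.3  0.2] w 68.5 gf 0.0
cam [ 441.43 -226.43  385.91]
[475.  85.] 852 [ 604.7 -127.9   91. ] [ 607.9 -130.7] [ 51.5 105.6] 32.5
[252. 180.] 609 [ 477.2 -288.9   90.6] [ 477.4 -289.7] [38.7 13.7] 27.7
cam [ 441.72 -225.43  385.95]
[456.  55.] 455 [598.7 -95.6  40. ] [599.  -94.5] [119.3   9.6] 86.8
[453. 137.] 179 [ 645.1 -159.8   40. ] [ 647.6 -160.2] [ 2.4 86. ] 81.6
[251. 167.] 3273 [ 476.1 -286.9   39.8] [ 477.5 -289.7] [80. 60.] 28.5
[310. 212.] 231 [ 556.8 -300.7   40.1] [ 556.3 -302.3] [99.8  1.6] 74.3
cam [ 362.79   27.01 1038.68]
[316. 153.] 350 [ 658.9 -111.4  146.2] [ 659.5 -111.6] [52.5 52.4] 28.7
[292. 173.] 145 [607.1 -54.3 149. ] [608.  -54.8] [59.4 12.3] 83.0
cam [ 362.79   27.01 1038.68]
[294. 136.] 5512 [714.2 -62.3 106.2] [708.5 -68.2] [201.  215.5] 82.9
[234. 202.] 137 [613.  -56.3 147.9] [612.  -55.8] [59.4 17. ] 86.5
[218. 220.] 282 [ 664.4 -112.9  146.1] [ 662.8 -112.9] [50.3 57.1] 74.6
```

View pics/w6.png

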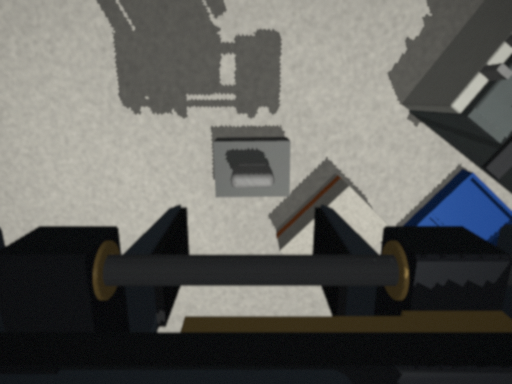

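Key at (252,180), top 90.6 mm, in the stand centred at (477.4,-289.7), angle about 28°. Carton clear at (330,200). Descend.

send_rows(
  steps=[
    [[0,0.06,0.8,0,0.75],[0,0,0.8,0,0.75],[0,0,0.8,0,0.75],[0,0,0.8,0,0.75],[0,0,0.5,0,0.75]],
  ],
  squeeze=40,
)

```text
time_s: 25.52
ee_pos: [477.0, -286.8, 64.6]
ee_rot: [-179.9, -0.2, 118.5]
force: [0.6, 0.1, -0.1]
gripper_width: 68.4
gripper_force: 0.0
```

send_rows(
  steps=[
    [[0,0,0.32,0,0.75],[0,0,0,0,0.75],[0,0,0,0,0.75]],
  ],
)

```text
time_s: 25.77
ee_pos: [478.2, -288.0, 54.5]
ee_rot: [-180.0, -0.1, 118.5]
force: [0.1, -0.3, 0.1]
gripper_width: 68.4
gripper_force: 0.0
```

```bash
python3 go.py 477.4 -289.7 52 118.2
```

```text
pos [ 478.2 -288.    54.5] rot [-1.7998e+02 -6.0000e-02  1.1846e+02] | turn units 0.04 shift units [-0.029 -0.039  0.062] t 25.8 F [ 0.1 -0.3  0.1] w 68.4 gf 0.0
```

Correct and close.

send_rows(
  steps=[
    [[-0.03,-0.04,0,0.04,0.75],[0,0,0,0,0.75],[0,0,0,0,0.4],[0,0,0,0,0.3],[0,0,0,0,0.3]],
  ],
)

```text
time_s: 26.18
ee_pos: [477.3, -290.8, 55.4]
ee_rot: [180.0, 0.1, 118.1]
force: [-0.1, -1.2, -0.5]
gripper_width: 51.1
gripper_force: 0.0
```

send_rows(
  steps=[
    [[0,0,0,0,0.3],[0,0,0,0,0.3],[0,0,0,0,0.3],[0,0,0,0,0.3],[0,0,0,0,0.3]],
  ],
)

```text
time_s: 26.6
ee_pos: [477.1, -290.6, 54.9]
ee_rot: [180.0, 0.0, 118.1]
force: [-0.6, 0.8, 2.8]
gripper_width: 39.7
gripper_force: 40.0
```

```bash
python3 go.py 477.4 -289.7 52 118.2
```

```text
pos [ 477.1 -290.6   54.9] rot [1.7999e+02 1.0000e-02 1.1810e+02] | turn units -0.01 shift units [0.018 0.017 0.074] t 26.6 F [-0.6  0.8  2.8] w 39.7 gf 40.0
```

send_rows(
  steps=[
    [[0,0,-0.3,0,0.3],[0,0,-0.4,0,0.3],[0,0,-0.6,0,0.3],[0,0,-0.6,0,0.3],[0,0,0,0,0.3]],
  ],
)

```text
time_s: 27.02
ee_pos: [479.5, -292.1, 135.0]
ee_rot: [179.8, 0.4, 118.1]
force: [0.6, -0.6, -0.2]
gripper_width: 39.8
gripper_force: 40.0
```

send_rows(
  steps=[
    [[-0.5,0,0,0,0.3],[-0.5,0,0,0,0.3],[-0.5,0,0,0,0.3],[0,0,0,0,0.3],[0,0,0,0,0.3]],
  ],
)

```text
time_s: 27.43
ee_pos: [505.0, -343.7, 129.3]
ee_rot: [-180.0, -0.1, 118.0]
force: [-0.2, 1.1, -1.0]
gripper_width: 39.6
gripper_force: 40.0
```

```bash
python3 go.py 477.1 -290.6 54.9 118.1
python3 - <<'E'
from h import *
f=shot('wrist');np.savez('ws.npz',**f,s=np.array(env.state()['ee_pos']),r=np.array(env.state()['ee_rot']));cv2.imwrite('pics/w7.png',cv2.resize(f['bgr'],(800,600)))
E
```

```text
pos [ 505.  -343.7  129.3] rot [-1.7996e+02 -1.1000e-01  1.1805e+02] | turn units -0.01 shift units [1.5  0.01 1.86] t 27.4 F [-0.2  1.1 -1. ] w 39.6 gf 40.0
```

View pics/w7.png

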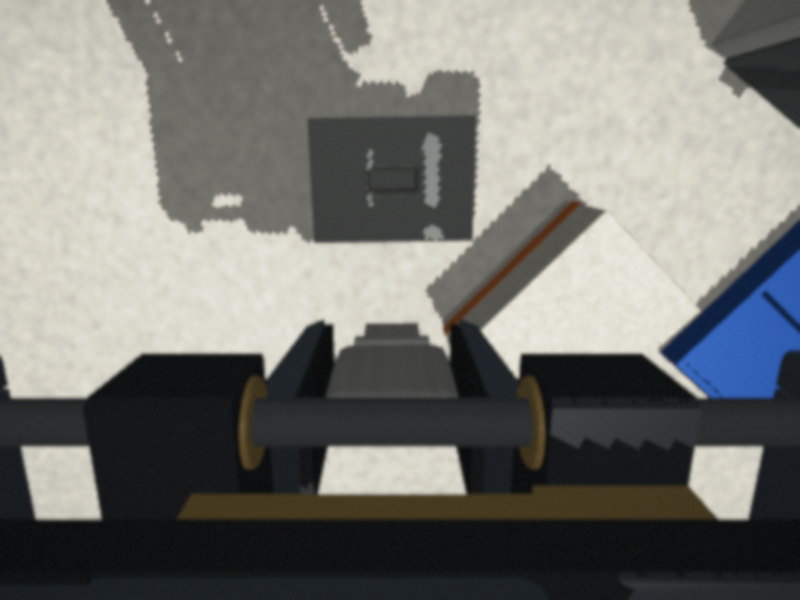

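Empty stand slot at (393,180). The key is held straight, its blade at (390,335). Measure the slot as the reference, then go to the lock.

```bash
cat > slot.py <<'E'
from h import *
def slot(f,pos,rot,mouth,seed,rad=30,dep=6):
    "hole pixels = below the mouth plane by depth; returns centre and angle of the mouth, and centre in tool axes"
    Z=P(f)[...,2];v,u=np.mgrid[:384,:512]
    m=((Z<mouth-dep)&(f['depth']>0)&(np.hypot(u-seed[0],v-seed[1])<rad)).astype(np.uint8)
    k,l,s,c=cv2.connectedComponentsWithStats(m);i=1+np.argmax(s[1:,4]);m=(l==i).astype(np.uint8)
    ct=cv2.findContours(m,0,1)[0][0][:,0,:]
    w=np.array([ray(f,a,b,mouth)[:2] for a,b in ct]);r=cv2.minAreaRect(w.astype(np.float32))
    a=np.radians(rot[2]);d=np.array(r[0])-pos[:2]
    t=np.array([d[0]*np.cos(a)+d[1]*np.sin(a),d[0]*np.sin(a)-d[1]*np.cos(a)])
    print('px',c[i].round(1),s[i,4],'world',np.round(r[0],1),np.round(r[1],1),'ang',round(r[2],1),'tool',t.round(1));return t
E
python3 - <<'E'
from slot import *
f=dict(np.load('ws.npz'));slot(f,f['s'],f['r'],40,(393/1.5625,180/1.5625),22)
p=f['s'];a=np.radians(f['r'][2]);d=np.array([477.1,-290.6])-p[:2];print('true tool',d[0]*np.cos(a)+d[1]*np.sin(a),d[0]*np.sin(a)-d[1]*np.cos(a))
E
python3 go.py 650.5 -171 234.3 80
```

```text
px [250.7 115.4] 431 world [ 477.4 -289.7] [23.6  9.7] ang 28.0 tool [59.8  1.1]
true tool 59.15949126498746 0.38602769672172244
pos [ 504.6 -343.   129.4] rot [-1.7994e+02 -1.5000e-01  1.1807e+02] | turn units 5.54 shift units [ 4.868  2.846 -2.623] t 27.5 F [-1.   0.8 -0.6] w 39.8 gf 40.0
```

send_rows(
  steps=[
    [[0,0,-0.7,0,0.3],[0,0,-0.7,0,0.3],[0,0,-0.7,0,0.3],[0,0,-0.52,0,0.3],[0,0,0,0,0.3]],
  ],
)

```text
time_s: 27.9
ee_pos: [506.8, -343.9, 240.3]
ee_rot: [179.8, 0.4, 118.1]
force: [0.5, -0.5, -0.6]
gripper_width: 39.7
gripper_force: 40.0
```

send_rows(
  steps=[
    [[0,0,0,0.9,0.3],[0,0,0,0.9,0.3],[0,0,0,0.9,0.3],[0,0,0,0.9,0.3],[0,0,0,0.9,0.3]],
  ],
)

```text
time_s: 28.32
ee_pos: [504.4, -342.3, 233.6]
ee_rot: [-179.8, -0.1, 86.9]
force: [-0.8, -0.2, -0.8]
gripper_width: 40.0
gripper_force: 40.0
```

send_rows(
  steps=[
    [[0,0,0,0.9,0.3],[0,0,0,0.13,0.3],[0,0,0,0,0.3]],
  ],
)

```text
time_s: 28.57
ee_pos: [504.6, -342.7, 234.1]
ee_rot: [-179.9, -0.1, 80.2]
force: [-0.4, 0.1, -0.1]
gripper_width: 40.0
gripper_force: 40.0
```

```bash
python3 go.py 650.5 -171 234.3 80
```

```text
pos [ 504.6 -342.7  234.1] rot [-1.7987e+02 -7.0000e-02  8.0210e+01] | turn units 0.03 shift units [ 4.860e+00  2.846e+00 -4.000e-03] t 28.6 F [-0.4  0.1 -0.1] w 40.0 gf 40.0
```

send_rows(
  steps=[
    [[0.6,0.35,0,0,0.3],[0.6,0.35,0,0,0.3],[0.6,0.35,0,0,0.3],[0.6,0.35,0,0,0.3],[0.6,0.35,0,0,0.3]],
  ],
)

```text
time_s: 28.98
ee_pos: [595.2, -236.0, 234.8]
ee_rot: [-179.9, -0.0, 80.2]
force: [0.5, -0.7, -0.6]
gripper_width: 40.2
gripper_force: 40.0
```

send_rows(
  steps=[
    [[0.6,0.35,0,0,0.3],[0.6,0.36,0,0,0.3],[0.6,0.36,0,0,0.3],[0,0,0,0,0.3],[0,0,0,0,0.3]],
  ],
)

```text
time_s: 29.4
ee_pos: [649.7, -172.4, 234.3]
ee_rot: [-179.9, 0.0, 80.3]
force: [0.1, 0.1, -0.3]
gripper_width: 39.5
gripper_force: 40.0
```

```bash
python3 go.py 650.5 -171 234.3 80
python3 - <<'E'
from h import *
f=shot('wrist');np.savez('wl.npz',**f,s=np.array(env.state()['ee_pos']),r=np.array(env.state()['ee_rot']));cv2.imwrite('pics/w8.png',cv2.resize(f['bgr'],(800,600)))
E
```

```text
pos [ 649.7 -172.4  234.3] rot [-179.89    0.     80.33] | turn units 0.05 shift units [0.038 0.013 0.001] t 29.4 F [ 0.1  0.1 -0.3] w 39.5 gf 40.0
```

View pics/w8.png

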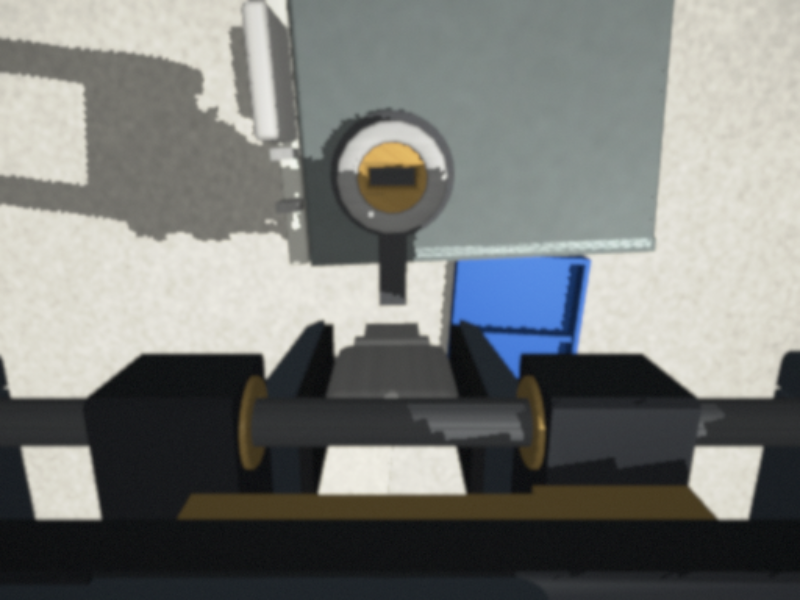

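Keyhole at (393,178) in the brass plug, nearly level in the image. Tongue pointing down at (392,270), drawer shut. Measure.

Run:
```python
from slot import *
f=dict(np.load('wl.npz'));t=slot(f,f['s'],f['r'],145,(393/1.5625,178/1.5625),20)
t-=[.65,.7];print('corrected tool',t,'units',t/40,'yaw',f['r'][2])
```

```text
px [250.9 113.5] 436 world [ 660.5 -110.9] [ 9.7 23.6] ang 80.3 tool [63.6  0.6]
corrected tool [62.94159149 -0.10428851] units [ 1.57353979 -0.00260721] yaw 80.22640653812371
```

send_rows(
  steps=[
    [[0.4,0,0,0,0.3],[0.4,0,0,0,0.3],[0.4,0,0,0,0.3],[0.37,0,0,0,0.3],[0,0,0,0,0.3]],
  ],
)

```text
time_s: 29.87
ee_pos: [660.7, -108.3, 235.8]
ee_rot: [180.0, -0.1, 80.3]
force: [-1.1, 0.4, -0.5]
gripper_width: 39.8
gripper_force: 40.0
```

send_rows(
  steps=[
    [[0,0,0.3,0,0.3],[0,0,0.3,0,0.3],[0,0,0.3,0,0.3],[0,0,0.1,0,0.3],[0,0,0,0,0.3]],
  ],
)

```text
time_s: 30.28
ee_pos: [659.7, -111.8, 194.3]
ee_rot: [-179.8, 0.0, 80.1]
force: [0.2, -0.1, -0.6]
gripper_width: 40.2
gripper_force: 40.0
```

send_rows(
  steps=[
    [[0,0,0,0,0.3],[0,0,0,0,0.3]],
  ],
)

```text
time_s: 30.45
ee_pos: [660.9, -112.1, 196.5]
ee_rot: [179.9, 0.0, 80.1]
force: [1.4, 1.8, -0.6]
gripper_width: 40.0
gripper_force: 40.0
```

```bash
for i in 1 2 3; do python3 go.py 659.7 -111.4 160 80.4; done
```

```text
pos [ 660.9 -112.1  196.5] rot [179.9    0.    80.08] | turn units -0.05 shift units [ 0.012 -0.032  0.913] t 30.4 F [ 1.4  1.8 -0.6] w 40.0 gf 40.0
pos [ 660.9 -112.1  196.5] rot [179.9    0.    80.08] | turn units -0.05 shift units [ 0.012 -0.032  0.913] t 30.4 F [ 1.4  1.8 -0.6] w 40.0 gf 40.0
pos [ 660.9 -112.1  196.5] rot [179.9    0.    80.08] | turn units -0.05 shift units [ 0.012 -0.032  0.913] t 30.4 F [ 1.4  1.8 -0.6] w 40.0 gf 40.0
```

send_rows(
  steps=[
    [[0.01,-0.03,0,-0.05,0.3],[0,0,0.1,0,0.3],[0,0,0.1,0,0.3],[0,0,0.1,0,0.3],[0,0,0,0,0.3]],
  ],
)

```text
time_s: 30.87
ee_pos: [658.9, -111.4, 182.3]
ee_rot: [-179.9, -0.0, 80.4]
force: [-1.0, 0.1, -1.2]
gripper_width: 39.8
gripper_force: 40.0
```

send_rows(
  steps=[
    [[0,0,0.05,0,0.3],[0,0,0.05,0,0.3],[0,0,0,0,0.3]],
  ],
)

```text
time_s: 31.12
ee_pos: [659.0, -111.3, 179.0]
ee_rot: [-179.9, -0.0, 80.4]
force: [0.3, -0.2, -0.6]
gripper_width: 40.1
gripper_force: 40.0
```

```bash
python3 go.py 659.7 -111.4 160 80.4
```

```text
pos [ 659.  -111.3  179. ] rot [-1.7994e+02 -1.0000e-02  8.0420e+01] | turn units 0.0 shift units [0.001 0.018 0.475] t 31.1 F [ 0.3 -0.2 -0.6] w 40.1 gf 40.0
```

Blade 9 mm in, no force. Continue.

send_rows(
  steps=[
    [[0,0.01,0.1,0,0.3],[0,0,0.1,0,0.3],[0,0,0.1,0,0.3],[0,0,0.1,0,0.3],[0,0,0,0,0.3]],
  ],
)

```text
time_s: 31.53
ee_pos: [659.0, -111.3, 162.2]
ee_rot: [-179.9, -0.0, 80.4]
force: [-0.5, -1.0, -0.1]
gripper_width: 39.6
gripper_force: 40.0
```

send_rows(
  steps=[
    [[0,0,0.03,0,0.3],[0,0,0.03,0,0.3],[0,0,0.03,0,0.3],[0,0,0,0,0.3]],
  ],
)

```text
time_s: 31.87
ee_pos: [659.8, -111.5, 160.1]
ee_rot: [180.0, -0.0, 80.4]
force: [0.3, 1.1, 0.1]
gripper_width: 39.5
gripper_force: 40.0
```

```bash
python3 go.py 659.7 -111.4 160 80.4
```

```text
pos [ 659.8 -111.5  160.1] rot [179.98  -0.    80.42] | turn units 0.0 shift units [ 0.001 -0.002  0.002] t 31.9 F [0.3 1.1 0.1] w 39.5 gf 40.0
```

Key seated. Turn clockwise.

send_rows(
  steps=[
    [[0,0,0.02,0.5,0.3],[0,0,0,0.8,0.3],[0,0,0,0.8,0.3],[0,0,0,0.8,0.3],[0,0,0,0.8,0.3]],
  ],
)

```text
time_s: 32.28
ee_pos: [659.7, -111.8, 160.0]
ee_rot: [179.9, 0.0, 54.7]
force: [-0.0, -0.3, 1.4]
gripper_width: 40.0
gripper_force: 40.0
```

```bash
python3 go.py 659.7 -111.4 160 -10; python3 -c "
from h import *
print(np.round(env.state()['torque'],2),np.round(env.state()['qpos'],1))"; python3 w.py 140 156 top
```

```text
pos [ 659.7 -111.8  160. ] rot [1.7994e+02 1.0000e-02 5.4730e+01] | turn units 9.41 shift units [-0.002 -0.01  -0.001] t 32.3 F [-0.  -0.3  1.4] w 40.0 gf 40.0
[-0.25  0.29  0.07] [-10.6  28.7  80.9  -0.   70.3  24.7]
cam [ 362.79   27.01 1038.68]
```

send_rows(
  steps=[
    [[0,0,0,0.8,0.3],[0,0,0,0.8,0.3],[0,0,0,0.8,0.3],[0,0,0,0.8,0.3],[0,0,0,0.8,0.3]],
  ],
)

```text
time_s: 32.75
ee_pos: [659.8, -111.8, 159.9]
ee_rot: [179.9, -0.0, 27.3]
force: [-0.5, -0.9, 2.9]
gripper_width: 39.6
gripper_force: 40.0
```

send_rows(
  steps=[
    [[0,0,0,0.8,0.3],[0,0,0,0.8,0.3],[0,0,0,0.8,0.3],[0,0,0,0.8,0.3],[0,0,0,0.5,0.3]],
  ],
)

```text
time_s: 33.17
ee_pos: [659.9, -111.7, 159.9]
ee_rot: [180.0, -0.1, 1.9]
force: [-1.4, -2.0, 3.0]
gripper_width: 39.9
gripper_force: 40.0
```

```bash
python3 go.py 659.7 -111.4 160 -10; python3 -c "
from h import *
print(np.round(env.state()['torque'],2),np.round(env.state()['qpos'],1))"
```

```text
pos [ 659.9 -111.7  159.9] rot [ 1.7996e+02 -7.0000e-02  1.9300e+00] | turn units 1.74 shift units [-0.006 -0.006 -0.002] t 33.2 F [-1.4 -2.   3. ] w 39.9 gf 40.0
[-0.15  0.27  0.06] [-10.6  28.7  80.9  -0.   70.3  77.5]
```

send_rows(
  steps=[
    [[0,0,0,0.6,0.3],[0,0,0,0.6,0.3],[0,0,0,0.5,0.3],[0,0,0,0,0.3],[0,0,0,0,0.3]],
  ],
)

```text
time_s: 33.58
ee_pos: [660.0, -111.7, 160.0]
ee_rot: [180.0, -0.1, -9.5]
force: [-0.4, 0.0, 3.2]
gripper_width: 39.6
gripper_force: 40.0
```

```bash
python3 go.py 659.7 -111.4 160 -12; python3 -c "
from h import *
print(np.round(env.state()['torque'],2),np.round(env.state()['qpos'],1))"
```

```text
pos [ 660.  -111.7  160. ] rot [ 1.7998e+02 -8.0000e-02 -9.4900e+00] | turn units 0.36 shift units [-0.009 -0.005 -0.001] t 33.6 F [-0.4  0.   3.2] w 39.6 gf 40.0
[-0.2   0.29 -0.02] [-10.6  28.7  80.9  -0.   70.3  88.9]
```

send_rows(
  steps=[
    [[0,0,0,0.2,0.3],[0,0,0,0.2,0.3],[0,0,0,0,0.3],[0,0,0,0,0.3]],
  ],
)

```text
time_s: 33.92
ee_pos: [660.0, -111.7, 159.9]
ee_rot: [180.0, -0.1, -12.4]
force: [-1.6, -0.3, 5.6]
gripper_width: 39.9
gripper_force: 40.0
```

```bash
python3 go.py 659.7 -111.4 160 -12; python3 -c "
from h import *
print(np.round(env.state()['torque'],2),np.round(env.state()['qpos'],1))"
```

```text
pos [ 660.  -111.7  159.9] rot [ 1.7999e+02 -8.0000e-02 -1.2410e+01] | turn units -0.06 shift units [-0.008 -0.005 -0.002] t 33.9 F [-1.6 -0.3  5.6] w 39.9 gf 40.0
[-0.27  0.32 -0.03] [-10.6  28.7  80.9  -0.   70.3  91.8]
```

send_rows(
  steps=[
    [[0,0,0,0.2,0.3],[0,0,0,0.2,0.3],[0,0,0,0,0.3],[0,0,0,0,0.3]],
  ],
)

```text
time_s: 34.25
ee_pos: [660.0, -111.7, 159.9]
ee_rot: [180.0, -0.1, -15.2]
force: [-0.5, -1.4, 5.8]
gripper_width: 39.8
gripper_force: 40.0
```

```bash
python3 go.py 659.7 -111.4 160 -12; python3 -c "
from h import *
print(np.round(env.state()['torque'],2),np.round(env.state()['qpos'],1))"; python3 w.py 110 125 scene s1.png | tail -3
python3 - <<'E'
import cv2
a=cv2.imread('pics/s1.png')[150:270,150:310];cv2.imwrite('pics/s1c.png',cv2.resize(a,(800,600),interpolation=2))
E
```

```text
pos [ 660.  -111.7  159.9] rot [ 1.7999e+02 -8.0000e-02 -1.5150e+01] | turn units -0.46 shift units [-0.009 -0.005 -0.002] t 34.2 F [-0.5 -1.4  5.8] w 39.8 gf 40.0
[-0.28  0.32  0.02] [-10.6  28.7  80.9  -0.   70.3  94.6]
[456.  83.] 703 [124.2 957.5 117.5] [101.8 968. ] [211.7 274.3] 89.6
[494. 120.] 167 [409.9 900.7 117.4] [402.2 900.5] [166.9  17.4] 2.4
[218. 233.] 207 [ 679.4 -116.4  115.8] [ 669.4 -113.3] [65.6 55.7] 76.0
```

View pics/s1c.png

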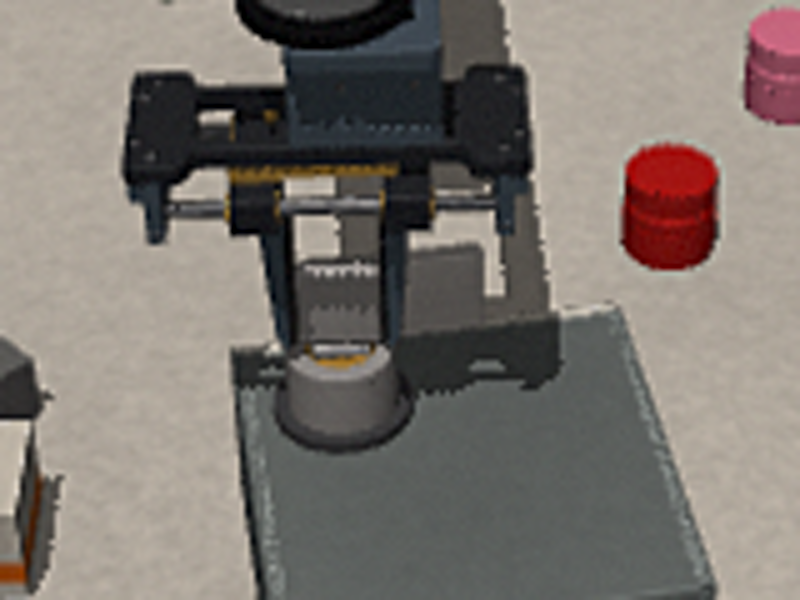

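Key in the lock at (340,320). The tongue has gone from the right side. Slight extra turn to be sure of the stop.

send_rows(
  steps=[
    [[0,0,0,0.2,0.3],[0,0,0,0.15,0.3],[0,0,0,0,0.3],[0,0,0,0,0.3],[0,0,0,0,0.3]],
  ],
)

```text
time_s: 34.72
ee_pos: [660.0, -111.6, 159.9]
ee_rot: [180.0, -0.1, -17.5]
force: [-0.4, -0.7, 5.8]
gripper_width: 39.8
gripper_force: 40.0
```

```bash
python3 go.py 659.7 -111.4 160 -7; python3 -c "
from h import *
print(np.round(env.state()['torque'],2),np.round(env.state()['effort'],2))"
```

```text
pos [ 660.  -111.6  159.9] rot [ 1.7999e+02 -8.0000e-02 -1.7470e+01] | turn units -1.52 shift units [-0.008 -0.004 -0.002] t 34.7 F [-0.4 -0.7  5.8] w 39.8 gf 40.0
[-0.19  0.35  0.54] [  0.15 -47.   -21.22   0.49  -0.25   0.52]
```

Torque jumped to 0.54 N·m, so the lock is at its stop. Ease back within the slack and pull out.

send_rows(
  steps=[
    [[0,0,0,-0.6,0.3],[0,0,0,-0.6,0.3],[0,0,0,0,0.3],[0,0,0,0,0.3]],
  ],
)

```text
time_s: 35.05
ee_pos: [660.2, -111.3, 159.9]
ee_rot: [-180.0, -0.1, -9.3]
force: [0.6, -0.1, 5.5]
gripper_width: 39.8
gripper_force: 40.0
```

```bash
python3 go.py 659.7 -111.4 160 -7; python3 -c "
from h import *
print(np.round(env.state()['torque'],2),np.round(env.state()['effort'],2))"
```

```text
pos [ 660.2 -111.3  159.9] rot [-1.7998e+02 -1.0000e-01 -9.3000e+00] | turn units -0.33 shift units [-0.012  0.004 -0.002] t 35.0 F [ 0.6 -0.1  5.5] w 39.8 gf 40.0
[-0.18  0.21  0.04] [  0.19 -47.11 -21.13   0.17  -0.14  -0.  ]
```

send_rows(
  steps=[
    [[0,0,-0.1,0,0.3],[0,0,-0.2,0,0.3],[0,0,-0.2,0,0.3],[0,0,-0.2,0,0.3],[0,0,-0.2,0,0.3]],
  ],
)

```text
time_s: 35.47
ee_pos: [659.6, -111.3, 196.0]
ee_rot: [-180.0, 0.0, -9.3]
force: [0.1, 0.4, -0.9]
gripper_width: 39.7
gripper_force: 40.0
```

send_rows(
  steps=[
    [[0,0,-0.3,0,0.3],[0,0,-0.4,0,0.3],[0,0,-0.4,0,0.3],[0,0,-0.2,0,0.3],[0,0,0,0,0.3]],
  ],
)

```text
time_s: 35.88
ee_pos: [660.7, -111.6, 250.0]
ee_rot: [-180.0, -0.3, -9.3]
force: [-0.1, -0.1, -1.0]
gripper_width: 39.9
gripper_force: 40.0
```

```bash
python3 go.py 504.6 -342.7 234 118.1
```

```text
pos [ 660.7 -111.6  250. ] rot [-180.     -0.28   -9.31] | turn units -18.53 shift units [-3.259 -6.163  0.401] t 35.9 F [-0.1 -0.1 -1. ] w 39.9 gf 40.0
```

send_rows(
  steps=[
    [[0,0,0,-0.95,0.3],[0,0,0,-0.95,0.3],[0,0,0,-0.95,0.3],[0,0,0,-0.95,0.3],[0,0,0,-0.95,0.3]],
  ],
)

```text
time_s: 36.3
ee_pos: [659.1, -111.3, 246.0]
ee_rot: [-179.9, 0.1, 23.7]
force: [0.1, -0.3, -1.3]
gripper_width: 39.6
gripper_force: 40.0
```

send_rows(
  steps=[
    [[0,0,0,-0.95,0.3],[0,0,0,-0.95,0.3],[0,0,0,-0.95,0.3],[0,0,0,-0.95,0.3],[0,0,0,-0.95,0.3]],
  ],
)

```text
time_s: 36.72
ee_pos: [659.1, -111.3, 246.0]
ee_rot: [-179.9, 0.0, 56.3]
force: [-0.1, 0.1, 0.5]
gripper_width: 40.1
gripper_force: 40.0
```

send_rows(
  steps=[
    [[0,0,0,-0.95,0.3],[0,0,0,-0.95,0.3],[0,0,0,-0.95,0.3],[0,0,0,-0.95,0.3],[0,0,0,-0.95,0.3]],
  ],
)

```text
time_s: 37.13
ee_pos: [659.1, -111.3, 246.0]
ee_rot: [-179.9, -0.0, 89.0]
force: [-0.1, -0.4, -0.1]
gripper_width: 39.6
gripper_force: 40.0
```

send_rows(
  steps=[
    [[0,0,0,-0.95,0.3],[0,0,0,-0.95,0.3],[0,0,0,-0.95,0.3],[0,0,0,-0.95,0.3],[0,0,0,-0.5,0.3]],
  ],
)

```text
time_s: 37.55
ee_pos: [659.1, -111.3, 246.0]
ee_rot: [-179.9, -0.1, 118.5]
force: [1.1, 0.2, -1.2]
gripper_width: 39.5
gripper_force: 40.0
```

```bash
python3 go.py 505 -343.7 234 118.1
```

```text
pos [ 659.1 -111.3  246. ] rot [-1.7991e+02 -8.0000e-02  1.1851e+02] | turn units 0.06 shift units [-3.31  -6.135  0.299] t 37.5 F [ 1.1  0.2 -1.2] w 39.5 gf 40.0
```

send_rows(
  steps=[
    [[-0.33,-0.61,0,0.06,0.3],[-0.33,-0.61,0,0,0.3],[-0.33,-0.61,0,0,0.3],[-0.33,-0.61,0,0,0.3],[-0.33,-0.61,0,0,0.3]],
  ],
)

```text
time_s: 37.97
ee_pos: [581.4, -227.5, 246.1]
ee_rot: [-179.9, -0.1, 117.8]
force: [0.4, -0.9, -1.2]
gripper_width: 39.8
gripper_force: 40.0
```

send_rows(
  steps=[
    [[-0.33,-0.61,0,0,0.3],[-0.33,-0.61,0,0,0.3],[-0.33,-0.61,0,0,0.3],[-0.33,-0.61,0,0,0.3],[-0.34,-0.64,0,0,0.3]],
  ],
)

```text
time_s: 38.38
ee_pos: [503.6, -343.6, 246.2]
ee_rot: [-180.0, -0.1, 117.8]
force: [0.1, -0.3, -0.5]
gripper_width: 39.7
gripper_force: 40.0
```

send_rows(
  steps=[
    [[0,0,0.6,0,0.3],[0,0,0.6,0,0.3],[0,0,0.6,0,0.3],[0,0,0.6,0,0.3],[0,0,0.5,0,0.3]],
  ],
)

```text
time_s: 38.8
ee_pos: [503.5, -342.4, 128.5]
ee_rot: [-179.9, -0.2, 117.8]
force: [0.9, 0.5, -1.7]
gripper_width: 39.8
gripper_force: 40.0
```

send_rows(
  steps=[
    [[0,0,0,0,0.3],[0,0,0,0,0.3],[0,0,0,0,0.3]],
  ],
)

```text
time_s: 39.05
ee_pos: [505.3, -343.4, 132.0]
ee_rot: [180.0, 0.1, 117.8]
force: [-0.0, -0.4, -0.2]
gripper_width: 39.5
gripper_force: 40.0
```

```bash
python3 go.py 505 -343.7 129.3 118.1
python3 - <<'E'
from slot import *
s=env.state();f=shot('wrist');slot(f,np.array(s['ee_pos']),s['ee_rot'],40,(393/1.5625,180/1.5625),22)
o=dict(np.load('ws.npz'));c=lambda g:cv2.cvtColor(g['pixels'],6)[200:250,190:310].astype(np.float32)
D=lambda g:g['depth'][204:250,210:290]
print('shift px',cv2.phaseCorrelate(c(o),c(f)),'depth diff',np.median(abs(D(o)-D(f))))
def blade(g):
    X=P(g);m=np.zeros((384,512),bool);m[200:225,215:290]=1;m&=(g['depth']<330)&(g['depth']>0);v,u=np.where(m);return u.mean(),v.mean(),m.sum(),v.min(),[ (int(u[v==r].min()),int(u[v==r].max())) for r in range(v.min(),v.min()+6,2)]
print(blade(o),blade(f))
E
```

```text
pos [ 505.3 -343.4  132. ] rot [1.7996e+02 7.0000e-02 1.1783e+02] | turn units -0.04 shift units [-0.002 -0.01   0.068] t 39.0 F [-0.  -0.4 -0.2] w 39.5 gf 40.0
px [249.9 115. ] 404 world [ 477.8 -289.8] [23.2  9.8] ang 27.7 tool [60.2  0.7]
shift px ((-0.16371780632677257, -0.09565187371390849), 0.9752885511716207) depth diff 0.7928848
(np.float64(251.95817694369973), np.float64(212.0117962466488), np.int64(1865), np.int64(200), [(215, 289), (215, 289), (215, 289)]) (np.float64(252.05838243170862), np.float64(212.01017675415105), np.int64(1867), np.int64(200), [(215, 289), (215, 289), (215, 289)])
```

The key hasn't slipped in the grip (0.2 px shift). Move over the stand slot.

send_rows(
  steps=[
    [[0.4,0,0,-0.04,0.3],[0.4,0,0,0,0.3],[0.4,0,0,0,0.3],[0.3,0,0,0,0.3],[0,0,0,0,0.3]],
  ],
)

```text
time_s: 39.52
ee_pos: [475.9, -288.6, 132.5]
ee_rot: [180.0, 0.0, 118.2]
force: [-0.2, 0.2, -1.4]
gripper_width: 39.9
gripper_force: 40.0
```

send_rows(
  steps=[
    [[0,0,0.3,0,0.3],[0,0,0.3,0,0.3],[0,0,0.3,0,0.3],[0,0,0,0,0.3],[0,0,0,0,0.3]],
  ],
)

```text
time_s: 39.93
ee_pos: [477.0, -290.7, 95.3]
ee_rot: [180.0, 0.0, 118.1]
force: [0.7, 0.3, -0.5]
gripper_width: 39.9
gripper_force: 40.0
```

```bash
python3 go.py 477.1 -290.6 54.9 118.1
```

```text
pos [ 477.  -290.7   95.3] rot [1.7999e+02 2.0000e-02 1.1810e+02] | turn units -0.0 shift units [0.    0.003 1.011] t 39.9 F [ 0.7  0.3 -0.5] w 39.9 gf 40.0
```

Aligned to within 0.1 mm. Insert.

send_rows(
  steps=[
    [[0,0,0.15,0,0.3],[0,0,0.15,0,0.3],[0,0,0.1,0,0.3],[0,0,0.1,0,0.3],[0,0,0,0,0.3]],
  ],
)

```text
time_s: 40.35
ee_pos: [476.1, -289.9, 74.2]
ee_rot: [-180.0, -0.1, 118.1]
force: [0.2, 0.0, -0.7]
gripper_width: 39.9
gripper_force: 40.0
```

send_rows(
  steps=[
    [[0,0,0.1,0,0.3],[0,0,0.1,0,0.3],[0,0,0.1,0,0.3],[0,0,0.1,0,0.3],[0,0,0,0,0.3]],
  ],
)

```text
time_s: 40.77
ee_pos: [476.1, -289.9, 58.2]
ee_rot: [-180.0, -0.1, 118.1]
force: [0.1, 0.6, -0.8]
gripper_width: 39.7
gripper_force: 40.0
```

```bash
python3 go.py 477.1 -290.6 54.9 118.1
```

```text
pos [ 476.1 -289.9   58.2] rot [-1.7996e+02 -7.0000e-02  1.1810e+02] | turn units 0.0 shift units [-0.027  0.012  0.081] t 40.8 F [ 0.1  0.6 -0.8] w 39.7 gf 40.0
```

send_rows(
  steps=[
    [[-0.02,0.01,0.04,0,0.3],[0,0,0.04,0,0.3],[0,0,0.01,0,0.3],[0,0,0,0,0.3]],
  ],
)

```text
time_s: 41.1
ee_pos: [477.3, -290.6, 55.5]
ee_rot: [180.0, -0.0, 118.1]
force: [1.0, -0.1, -1.3]
gripper_width: 39.7
gripper_force: 40.0
```

send_rows(
  steps=[
    [[0,0,0,0,0.6],[0,0,0,0,0.75],[0,0,0,0,0.75],[0,0,0,0,0.75],[0,0,0,0,0.75]],
  ],
)

```text
time_s: 41.52
ee_pos: [477.4, -290.7, 55.6]
ee_rot: [180.0, 0.0, 118.1]
force: [0.0, -0.1, 0.7]
gripper_width: 67.5
gripper_force: 0.0
```

send_rows(
  steps=[
    [[0,0,-0.3,0,0.75],[0,0,-0.8,0,0.75],[0,0,-0.9,0,0.75],[0,0,-0.9,0,0.75],[0,0,-0.9,0,0.75]],
  ],
)

```text
time_s: 41.93
ee_pos: [477.0, -290.4, 209.2]
ee_rot: [-180.0, -0.0, 118.1]
force: [1.0, 0.1, -0.2]
gripper_width: 68.4
gripper_force: 0.0
```

send_rows(
  steps=[
    [[0,0,0,0,0.75],[-0.7,0,0,0,0.75],[-0.7,0,0,0,0.75],[-0.7,0,0,0,0.75],[0,0,0,0,0.75]],
  ],
)

```text
time_s: 42.35
ee_pos: [518.7, -368.8, 206.7]
ee_rot: [180.0, 0.2, 118.0]
force: [-0.1, 0.5, -0.9]
gripper_width: 68.8
gripper_force: 0.0
```

```bash
python3 go.py 477.1 -290.6 54.9 118.1; python3 w.py 86 97 wrist w9.png; python3 w.py 140 156 top t9.png
python3 - <<'E'
import cv2
a=cv2.imread('pics/t9.png')[90:260,250:420];b=cv2.imread('pics/w9.png')[:230]
cv2.imwrite('pics/f.png',cv2.hconcat([cv2.resize(a,(400,400),interpolation=2),cv2.resize(b,(400,400),interpolation=2)]))
E
```

```text
pos [ 518.7 -368.8  206.7] rot [179.98   0.2  118.  ] | turn units -0.01 shift units [2.214e+00 2.000e-03 3.795e+00] t 42.4 F [-0.1  0.5 -0.9] w 68.8 gf 0.0
cam [ 484.78 -303.22  376.93]
[497.  12.] 339 [ 624.9 -157.2   91.2] [ 625.6 -157.4] [ 2.1 34.7] 82.8
[251.  78.] 804 [ 478.1 -289.8   90.7] [ 478.  -289.7] [39.  13.8] 29.9
cam [ 362.79   27.01 1038.68]
[316. 152.] 351 [ 659.  -111.3  146.2] [ 659.5 -111.5] [52.3 52.5] 57.6
[292. 173.] 146 [607.2 -54.4 148.9] [608.5 -54.8] [59.6 13. ] 83.6
```

View pics/f.png

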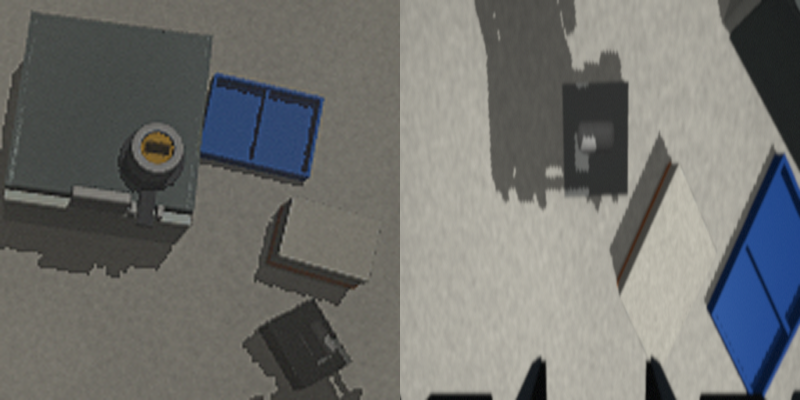

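Tongue at (145,210) lies across the front panel. The slot has turned a quarter, the drawer is shut, and the key is home (top 90.7 mm, as at the start). Hand in.

```bash
python3 -c "
from workcell import env
print(env.job_done())"
```

```text
the job is handed in; nothing more can be done
None
```

I handed the job in at about 42 s: both amber jars are in the drawer's rear compartments, the drawer is shut and locked, and the key is back home in its stand; no verdict was returned, so this rests on my own measurements.

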